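Slide the drip tray home under the draining caddy

TASK

Slide the steel drip tray back into the bay under the white draining caddy, leading with its plain end, until it stops fully home with its finger tab still sticking out at the front. Leave the jug, the brush, the dosing ball and the clothespin where they are, and let go of the tray.

Things in the scene. Friction and masses are not known exactly. Their poses are not given: they have to be found in the camera images.
- tray_center (a point): Centre of the loose stainless drip tray (0.2 to 0.4 kg), 14 mm above its underside: an open box 105 mm long (its x), 127 mm wide (its y), 28 mm high, walls 3 mm. Its x axis points from the tab end to the plain end, which goes into the bay first; z is up. It starts flat on the cart top, left or right of the caddy.
- tray_tab (a point): Spot to pinch on the tray's finger tab, same axes as the tray, 87.5 mm from its centre along -x, 30 mm above its underside, 35 mm in front of its front wall. The tab is an upright steel plate on the tray's centre line, 12 mm thick along the tray's y, reaching 55.5 mm out from the front wall, from 4 to 52 mm above the underside.
- caddy: White plastic draining caddy fixed to the cart top, 155 mm wide, 135 mm tall, turned up to 13 degrees. Origin: on the cart top, in the plane of its recessed lower front, midway across the bay; x points into the bay, away from the robot; z is up. When the tray is home its centre is at x = 52.5 mm, y = 0 and its front wall is flush with x = 0, with only the tab outside.
- bay_mouth (a point): Middle of the bay's flared mouth, same axes as the caddy, at its x = -49 mm, 17 mm above the cart top. The mouth is about 151 mm wide and narrows by x = -31 mm to the 135 mm between the bay's straight 40 mm high side walls. The bay has no floor of its own: the tray slides in along the cart top.
- bay_home (a point): Where the tray's centre lies when the tray is home: at the caddy's x = 52.5 mm, y = 0, 14 mm above the cart top, same axes; out of sight. The bay ends at a flat stop at the caddy's x = 105 mm, against which the tray's plain end then rests. The roof over the bay is 40 mm above the cart top, from x = 0 inwards.
- overhang (a point): Middle of the lower front edge of the caddy's basin, at the caddy's x = -31 mm, 92 mm above the cart top, same axes. The basin overhangs the bay's front from x = 0 to here and its front is upright from 92 to 135 mm, so a tool at the tab of a home tray must lean back, away from the caddy, about 30 to 45 degrees from vertical.
- jug: Closed teal jug, loose, 110 mm across and 213 mm tall with a side handle reaching 83 mm from its axis along its y, 0.9 kg; origin at the centre of its underside. It stands on the other side of the caddy from the tray. Leave alone.
- brush: Small stiff scrubbing brush, 110 x 42 x 36 mm, lying in the caddy's basin; origin at the centre of its underside. Leave alone.
- ball: Hard silicone dosing ball with a flat foot, 58 mm across, 52 mm tall, in the caddy's basin; origin at the centre of its underside. Leave alone.
- clothespin: Wooden clothespin 75 mm long, 16 mm wide, 12 mm high, lying on the cart top beyond the tray or jug; origin at the centre of its underside. Leave alone.

How it is judged (in metres and radians):
On the way:
1. the tray's plain end has entered between the side walls, in line with the bay (x of tray_center in the frame of caddy between -0.065 and 0.035 m and y of tray_center in the frame of caddy between -0.02 and 0.02 m).
At the end, for the whole second after the job is handed in: The tray lies flat in the bay, plain end inwards, within 6 mm of its stop, within 6 mm of the bay's centre line and 0.08 rad of its direction, tab outside (x of tray_center in the frame of caddy between 0.0465 and 0.0575 m and y of tray_center in the frame of caddy between -0.006 and 0.006 m and x of tray_tab in the frame of caddy below 0 m and angle between the x axis of tray_center and the x axis of caddy, either way round below 0.08 rad and angle between tray_center's own z axis and vertical below 0.06 rad and height (world z) of tray_center below 0.02 m); the robot touches nothing.
It fails at once if the jug was moved more than 30 mm (distance of jug from where it was at the start of the episode above 0.03 m).
It fails at once if the brush was moved more than 30 mm (distance of brush from where it was at the start of the episode above 0.03 m).
It fails at once if the dosing ball was moved more than 30 mm (distance of ball from where it was at the start of the episode above 0.03 m).
It fails at once if the clothespin was moved more than 30 mm (distance of clothespin from where it was at the start of the episode above 0.03 m).
It also fails if it takes over 61 s, if anything falls off the work surface, if the arm or the gripper's body presses on something with over 40 N, if the wrist force passes 120 N, or if a joint passes its speed limit or range.

ROBOT

A 6-joint arm with a two-finger parallel gripper is mounted at the origin on the work surface. World frame = base frame: x ahead of the robot, y to its left, z up, the work surface at z = 0. Lengths are in mm, angles in rad, forces in N, time in s.
With the tool pointing down it reaches from about 275 to 850 mm from the base axis. Payload 19 kg.
Tool frame: the origin (TCP) lies midway between the tips of the shut fingers; the grasp point (between the pads) lies 19 mm behind it; z points along the fingers, y is the direction in which the jaws open and shut (so a half turn about z gives the same grasp; the last joint's range is limited). The gripper opens to 85 mm and grips with 20 to 120 N. Pads are 22 mm wide; open, the fingers measure 114 mm over their backs; the gripper's body (76 mm by 85 mm) begins 54 mm behind the grasp point. The pads swing forward as they close: fully open they stand 13 mm farther back than shut.
Start: joints at [-1.251, 0.15, 1.437, -0, 1.554, -0.134], TCP at [252.042, -516.784, 231.267] pointing down, gripper open.
Joint ranges: [-2.8, 2.8], [-0.68, 2.1], [0.12, 2.68], [-1.39, 4.53], [0.16, 2.79], [-2.81, 2.81]. Speed limits (rad/s): [1.89, 1.89, 2.22, 3.01, 3.01, 3.01].

INTERFACE

Orientations are given as a unit quaternion [x, y, z, w].
In Python, from station import state, capture, camera_info, close_job, trace gives the robot as it stands.
- The arm moves only by the tool carry_out, never from a script. Its arguments are lists of equal length, an entry for each row: "linear": the shift along the tool's x, y, z in mm, a list of three; "angular": the turn, a rotation vector about the tool's x, y, z in degrees, a list of three; "grip": the closure, from -1 (fully open) to 1 (shut), so that 0 is half open. In form: {"linear": [[dx, dy, dz], ...], "angular": [[ax, ay, az], ...], "grip": [grip, ...]}. A call has 1 to 8 rows; each row shifts and turns the commanded pose from where the row before left it, along the tool's axes as they then stand; what a row does not reach is not made up. A row lasts 1/12 s, in which the tool goes at most 41.7 mm and 7.16 degrees, less where a joint would pass 70% of its speed; a pose out of reach is approached as far as the arm can. A call is refused whole if a number of a shift passes 41.7 or a number of a turn 7.16, either way. A call with a gripper value outside its range is refused whole. The fingers move at their own pace and stop on an object; "grip_force" is the grip in N (left out, the last holds). Time passes only in rows, so rows that do not move let the fingers close. It gives the time, the measured TCP pose, the force and the opening at its end, in the units of the state.
- state(): the state, without advancing time (a new reading comes with each control period).
- capture(name): name is "scene" or "top" or "wrist"; returns the picture (400x640x3 uint8, red, green, blue); there is no depth.
- camera_info(name): a dict with "fov_y" (degrees; the focal length in pixels is half the picture's height over the tangent of half this angle, whatever the lens; pixels are square), "cx", "cy" (the principal point, pixels), "cam_to_world" (4x4, takes a point from camera to world coordinates). Camera axes: x right, y up, looking along -z (the intrinsics and any distortion apply to the point x, -y, -z); pixel columns grow to the right and rows downward; lengths in mm; the calibration is good to about 2 mm. A picture is of the moment at which its call begins: read the wrist's pose just before it. camera_info takes no time and is no camera call; for the wrist camera it gives the pose at the moment of the call.
- close_job(): hands the job in, once; it reports no verdict.
Trained networks look in the newest picture that a camera, given by its name, has taken for a name from the list of things; names that differ only in an ending like _2 or _b are one class to them, and where a whole thing is asked for, a point or a joint stands for the part that bears it (a point fixed in the world has none). Each returns a list of dicts, best first, with "conf" (0 to 1); they miss things now and then, are a little off and sometimes report something else, mostly with a low value. They report only what shows in the picture. A call takes as long as a camera call.
- trace(label, camera): "mask" (400x640 bool, what is visible of it) and "uv" ([column, row] in pixels, amid what is visible of it).
The state is a dict: "clock": time; "joints": joint angles; "joint_velocities": joint speeds; "tau": joint torques, N m; "tool_pos": TCP position; "tool_rot": TCP orientation; "contact_force": force on the tool from outside, world axes, zero at the start; "moment": the same for the moment, N m; "opening": finger opening in mm.
Only numpy, scipy, OpenCV 4.12 (cv2) and the standard library are available. Lean on these libraries where they do the work, as an engineer would, in place of code of your own. Each camera call takes 0.05 s, during which the arm holds its last target.

## Working session

There is one attempt and no reset: what is moved stays moved. The work goes in short steps, Python scripts to look and compute and a tool call to move; the robot and the scene stay as the last step left them, time stands still between calls to the robot, and variables do not carry over. Pictures are saved under pics/ and viewed, and the job is handed in when it is done.

Besides the shell and the picture viewer there is one more tool, called after ">>>" by a JSON object that holds its "op" and its "data", one argument or row to a line. carry_out: Moves the arm, as the interface text tells. Its arguments: {"type":"object","properties":{"linear":{"type":"array","items":{"type":"array","items":{"type":"number"}}},"angular":{"type":"array","items":{"type":"array","items":{"type":"number"}}},"grip":{"type":"array","items":{"type":"number"}},"grip_force":{"type":"number"}},"required":["linear","angular","grip"]}

```bash
mkdir -p pics; ls
python3 - <<'E'
from station import *
import cv2,json
s=state(); print(s)
for n in ("scene","top"):
    im=capture(n); cv2.imwrite(f"pics/{n}0.png",im[:,:,::-1]); print(n,camera_info(n))
print(camera_info("wrist"))
E
```

```text
pics
{'clock': 0.0, 'joints': array([-1.25101047e+00,  1.51010134e-01,  1.43802196e+00,  9.21898159e-06,
        1.55379998e+00, -1.33969311e-01]), 'joint_velocities': array([-0.00028736, -0.00053742,  0.00172353,  0.00076612, -0.0007069 ,
       -0.00031486]), 'tau': array([-2.72727784e-04, -7.13063550e+01, -5.70860624e+01, -2.52682785e-04,
        9.19733749e-03,  7.16520526e-05]), 'tool_pos': array([ 251.97158037, -516.58177355,  230.66622787]), 'tool_rot': array([ 9.74373319e-01,  2.24936105e-01, -5.29047867e-05, -6.17468012e-04]), 'contact_force': array([-0.15993678,  0.367482  , -0.455056  ]), 'moment': array([-0.04513231, -0.00749583, -0.01040296]), 'opening': 85.02897138276215}
scene {'fov_y': 49.57585767130237, 'cx': 314.3116797862072, 'cy': 198.8988976156789, 'cam_to_world': array([[ 8.54994760e-01, -3.35075500e-01,  3.95864080e-01,
         1.00124426e+03],
       [ 5.18449409e-01,  5.31679475e-01, -6.69721693e-01,
        -6.11749961e+02],
       [ 1.39345251e-02,  7.77844037e-01,  6.28302860e-01,
         6.65469107e+02],
       [ 0.00000000e+00,  0.00000000e+00,  0.0000
[... 217 characters left out ...]
02],
       [-9.99741026e-01,  2.17420375e-02,  6.72054395e-03,
         8.52975485e-01],
       [ 1.00792452e-02,  1.58271504e-01,  9.87344185e-01,
         7.95072322e+02],
       [ 0.00000000e+00,  0.00000000e+00,  0.00000000e+00,
         1.00000000e+00]])}
{'fov_y': 66.06033602745129, 'cx': 321.53005638828995, 'cy': 200.73068482959613, 'cam_to_world': array([[ 4.38552057e-01,  8.63627708e-01,  2.48634823e-01,
         3.14438956e+02],
       [-8.98705788e-01,  4.21428089e-01,  1.21351854e-01,
        -4.86483424e+02],
       [ 2.11254200e-05, -2.76668660e-01,  9.60965375e-01,
         3.73314186e+02],
       [ 0.00000000e+00,  0.00000000e+00,  0.00000000e+00,
         1.00000000e+00]])}
```

View pics/scene0.png

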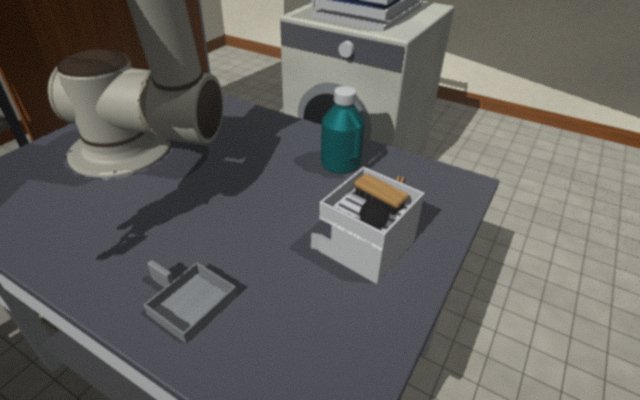

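View pics/top0.png

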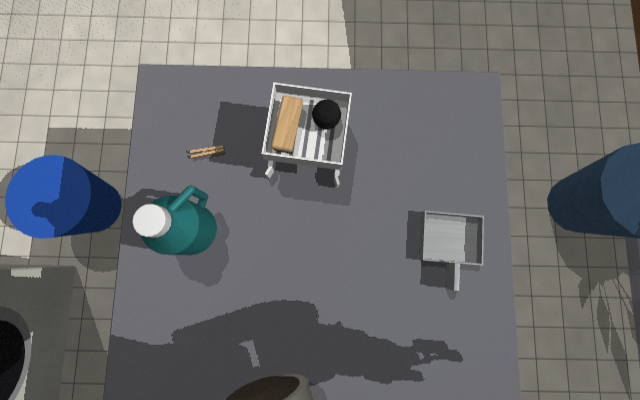

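```bash
cat > h.py <<'E'
import numpy as np, cv2
from scipy.spatial.transform import Rotation as R
def K(i):
    f=200/np.tan(np.radians(i['fov_y'])/2); return f,i['cx'],i['cy']
def proj(P,i):
    P=np.atleast_2d(P); M=np.linalg.inv(i['cam_to_world']); c=P@M[:3,:3].T+M[:3,3]
    f,cx,cy=K(i); return np.c_[cx+f*c[:,0]/-c[:,2], cy-f*c[:,1]/-c[:,2]]
def onz(uv,z,i):
    f,cx,cy=K(i); d=np.array([(uv[0]-cx)/f,-(uv[1]-cy)/f,-1]); T=i['cam_to_world']
    d=T[:3,:3]@d; o=T[:3,3]; return o+d*(z-o[2])/d[2]
def fr(x,y,th,pts):
    c,s=np.cos(th),np.sin(th); pts=np.atleast_2d(pts)
    return pts@np.array([[c,-s,0],[s,c,0],[0,0,1]]).T+[x,y,0]
E
python3 - <<'E'
from station import *
from h import *
for n in ("top","scene"):
    im=capture(n); cv2.imwrite(f"pics/{n}.png",im[:,:,::-1]); 
    for l in ("tray_center","tray_tab","caddy","bay_mouth","overhang","clothespin","jug"):
        r=trace(l,n)
        for q in r[:2]:
            m=q['mask']; print(n,l,round(q['conf'],2),q['uv'],m.sum(), [m.nonzero()[k].min() for k in(1,0)],[m.nonzero()[k].max() for k in(1,0)])
        if r: np.save(f"m_{n}_{l}.npy",r[0]['mask'])
im=cv2.imread("pics/top.png")
cv2.imwrite("pics/topz1.png",cv2.resize(im[195:305,400:510],None,fx=5,fy=5,interpolation=cv2.INTER_CUBIC))
cv2.imwrite("pics/topz2.png",cv2.resize(im[70:200,250:370],None,fx=4.5,fy=4.5,interpolation=cv2.INTER_CUBIC))
E
```

```text
top tray_center 0.7 [452.2, 238.7] 3525 [np.int64(419), np.int64(211)] [np.int64(483), np.int64(290)]
top tray_tab 0.67 [451.7, 238.7] 3505 [np.int64(419), np.int64(211)] [np.int64(483), np.int64(290)]
top caddy 0.63 [310.5, 132.7] 4671 [np.int64(261), np.int64(83)] [np.int64(351), np.int64(187)]
top bay_mouth 0.79 [308.2, 134.7] 4463 [np.int64(261), np.int64(84)] [np.int64(351), np.int64(187)]
top overhang 0.79 [309.6, 136.4] 4653 [np.int64(261), np.int64(83)] [np.int64(351), np.int64(186)]
top clothespin 0.52 [206.2, 153.9] 265 [np.int64(191), np.int64(146)] [np.int64(223), np.int64(158)]
top jug 0.89 [180.0, 223.1] 4199 [np.int64(133), np.int64(187)] [np.int64(216), np.int64(255)]
scene tray_center 0.86 [187.7, 300.1] 4413 [np.int64(145), np.int64(260)] [np.int64(236), np.int64(341)]
scene tray_center 0.54 [362.8, 232.9] 6238 [np.int64(311), np.int64(168)] [np.int64(423), np.int64(282)]
scene tray_tab 0.84 [191.6, 298.7] 4393 [np.int64(145), np.int64(260)] [np.int64(236), np.int64(342)]
scene caddy 0.8 [361.6, 232.0] 6469 [np.int64(311), np.int64(167)] [np.int64(423), np.int64(282)]
scene bay_mouth 0.94 [361.2, 229.5] 6544 [np.int64(311), np.int64(167)] [np.int64(423), np.int64(281)]
scene overhang 0.73 [364.1, 232.1] 6458 [np.int64(311), np.int64(168)] [np.int64(423), np.int64(281)]
scene jug 0.62 [342.1, 134.0] 2892 [np.int64(321), np.int64(86)] [np.int64(364), np.int64(172)]
```

View pics/topz1.png

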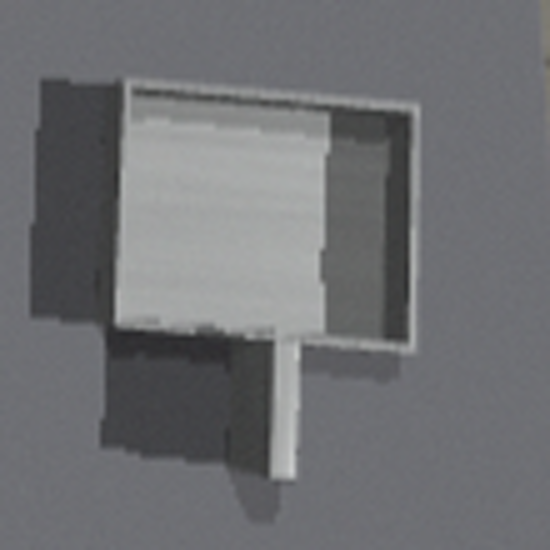

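View pics/topz2.png

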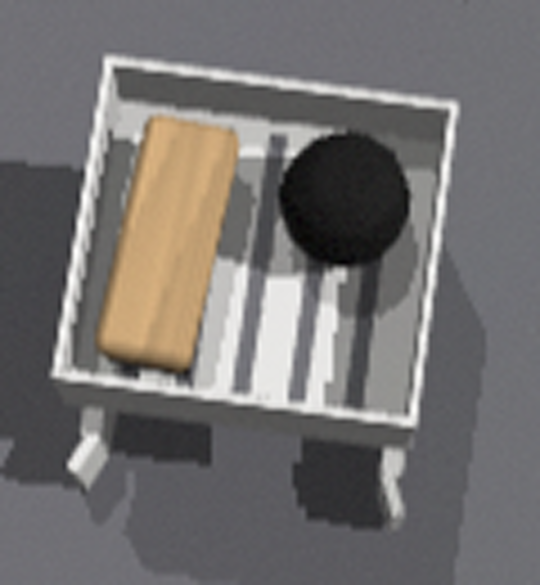

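```bash
cat > loc.py <<'E'
from station import *
from h import *
from scipy.optimize import least_squares
i=camera_info("top")
def px(l,s,o): return (np.array(l,float)+.5)/s-.5+o
t=px([(123,79),(421,103),(414,354),(113,330)],5,[400,195])
T=np.array([[52.5,63.5,28],[52.5,-63.5,28],[-52.5,-63.5,28],[-52.5,63.5,28]])
tabp=px([(271,480),(296,480)],5,[400,195]); TB=np.array([[-108,6,52],[-108,-6,52]])
tt=np.r_[t,tabp]; TT=np.r_[T,TB]
r=least_squares(lambda p:(proj(fr(*p,TT),i)-tt).ravel(),[480,-180,0]); print("tray",r.x[:2],np.degrees(r.x[2]),np.abs(r.fun).max(), r.fun.round(1))
c=px([(104,56),(459,102),(414,424),(53,377)],4.5,[250,70])
print([onz(q,135,i).round(1) for q in c],[onz(q,28,i).round(1) for q in t])
# depth unknown: back x = D
r2=least_squares(lambda p:(proj(fr(*p[:3],np.array([[p[3],77.5,135],[p[3],-77.5,135],[-31,-77.5,135],[-31,77.5,135]])),i)-c).ravel(),[600,0,0,110]); print("caddy",r2.x[:2],np.degrees(r2.x[2]),r2.x[3],r2.fun.round(1))
E
python3 loc.py
```

```text
tray [ 553.75741036 -291.74127138] -3.6769396304586195 0.6015144228444456 [ 0.1  0.1 -0.5  0.4  0.3 -0.2  0.1 -0.6 -0.5 -0.1  0.5  0.4]
[array([842.2,  90.4, 135. ]), array([824.9, -63.7, 135. ]), array([681.3, -45.7, 135. ]), array([698.1, 105.9, 135. ])] [array([ 610.5, -231.6,   28. ]), array([ 602.9, -359.6,   28. ]), array([ 496.8, -351.1,   28. ]), array([ 504.2, -224.7,   28. ])]
caddy [720.51625912  26.42417522] -6.504130012161414 113.78489710666408 [-0.1 -0.1 -0.1  0.   0.7  0.2 -0.5 -0.2]
```

```bash
cat >> h.py <<'E'
def tool(yaw,a):
    c,s=np.cos(yaw),np.sin(yaw); Z=np.array([[c,-s,0],[s,c,0],[0,0,1]])
    return Z@np.array([[np.cos(a),0,np.sin(a)],[0,-1,0],[np.sin(a),0,-np.cos(a)]]).T
def plan(p,Rm,n,cur=None):
    """rows from current measured pose to target; prints json"""
    from station import state
    import json
    s=state() if cur is None else None
    p0,R0=(s['tool_pos'],R.from_quat(s['tool_rot'])) if cur is None else cur
    R1=R.from_matrix(Rm); dv=(R0.inv()*R1).as_rotvec()
    L=[];A=[]
    for k in range(n):
        Rk=R0*R.from_rotvec(dv*k/n); L.append(Rk.inv().apply((np.array(p)-p0)/n).round(1).tolist()); A.append(np.degrees(dv/n).round(2).tolist())
    print(json.dumps({"linear":L,"angular":A}))
    return np.array(p),R1
E
python3 - <<'E'
from station import *
from h import *
tray=(553.8,-291.7,np.radians(-3.7)); cad=(720.5,26.4,np.radians(-6.5))
im=cv2.imread("pics/scene.png"); i=camera_info("scene")
def dr(pts,col):
    p=proj(pts,i); 
    for a,b in zip(p,np.roll(p,-1,0)): cv2.line(im,tuple(int(v*16) for v in a),tuple(int(v*16) for v in b),col,1,cv2.LINE_AA,4)
B=lambda x0,x1,y,z:np.array([[x0,y,z],[x1,y,z],[x1,-y,z],[x0,-y,z]])
for z in(0,28): dr(fr(*tray,B(-52.5,52.5,63.5,z)),(0,0,255))
dr(fr(*tray,np.array([[-108,0,4],[-108,0,52],[-52.5,0,52],[-52.5,0,4]])),(0,255,0))
dr(fr(*cad,B(-31,113.8,77.5,135)),(0,0,255)); dr(fr(*cad,B(0,113.8,77.5,0)),(255,0,0))
cv2.imwrite("pics/ov1.png",cv2.resize(im[140:360,120:450],None,fx=2.4,fy=2.4))
a=np.radians(42); Rg=tool(tray[2],a); tab=fr(*tray,[[-87.5,0,30]])[0]; print("tab",tab)
plan(tab+(19-90)*Rg[:,2],Rg,8)
E
```

```text
tab [ 466.4823834  -286.05342303   30.        ]
{"linear": [[31.6, -17.1, 18.6], [28.7, -19.4, 20.8], [25.5, -21.6, 22.8], [21.9, -23.7, 24.4], [18.2, -25.5, 25.6], [14.2, -27.1, 26.4], [10.1, -28.5, 26.8], [5.9, -29.6, 26.9]], "angular": [[-1.36, 5.13, 3.54], [-1.36, 5.13, 3.54], [-1.36, 5.13, 3.54], [-1.36, 5.13, 3.54], [-1.36, 5.13, 3.54], [-1.36, 5.13, 3.54], [-1.36, 5.13, 3.54], [-1.36, 5.13, 3.54]]}
```

View pics/ov1.png

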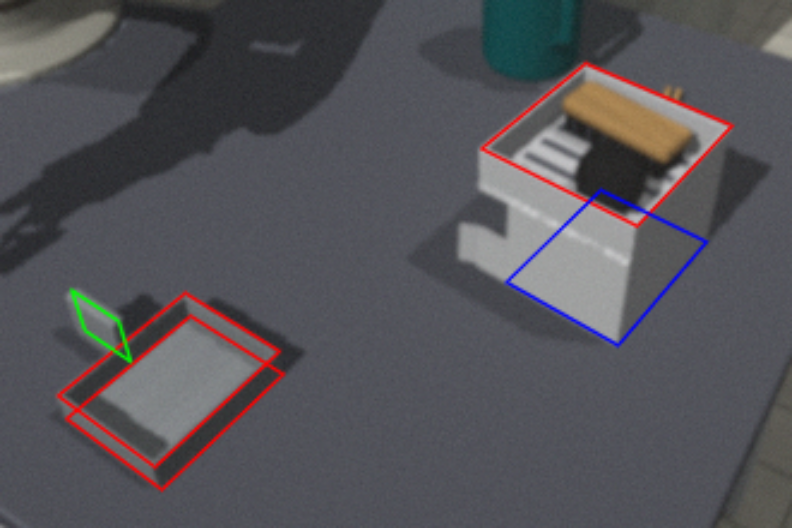

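>>> {"op": "carry_out", "data": {
  "linear": [
    [25, -15, 5],
    [25, -17, 8],
    [25, -20, 12],
    [22, -23, 16],
    [18, -25, 20],
    [14, -27, 25],
    [10, -28, 26],
    [6, -29, 26]
  ],
  "angular": [
    [-1.4, 5.1, 3.5],
    [-1.4, 5.1, 3.5],
    [-1.4, 5.1, 3.5],
    [-1.4, 5.1, 3.5],
    [-1.4, 5.1, 3.5],
    [-1.4, 5.1, 3.5],
    [-1.4, 5.1, 3.5],
    [-1.4, 5.1, 3.5]
  ],
  "grip": [-1, -1, -1, -1, -1, -1, -1, -1]
}}

```text
clock: 1.57
tool_pos: [402.3, -295.9, 134.0]
tool_rot: [0.933, -0.03, 0.359, 0.015]
contact_force: [2.7, -0.2, 0.6]
opening: 85.5
```

Run:
```python
from station import *
from h import *
s=state(); print(s['clock'],s['joints'].round(3),s['tool_pos'].round(1),np.abs(s['joint_velocities']).max())
tray=(553.8,-291.7,np.radians(-3.7))
a=np.radians(42); Rg=tool(tray[2],a); tab=fr(*tray,[[-87.5,0,30]])[0]
plan(tab+(19-90)*Rg[:,2],Rg,4)
cv2.imwrite("pics/w1.png",capture("wrist")[:,:,::-1])
```

```text
1.5667 [-1.212 -0.231  2.185  0.806  1.002  0.034] [ 402.3 -295.9  134. ] 1.5508462971974402
{"linear": [[-5.6, -3.6, 12.2], [-5.6, -3.6, 12.2], [-5.6, -3.5, 12.2], [-5.6, -3.5, 12.2]], "angular": [[0.1, -0.02, 0.05], [0.1, -0.02, 0.05], [0.1, -0.02, 0.05], [0.1, -0.02, 0.05]]}
```

View pics/w1.png

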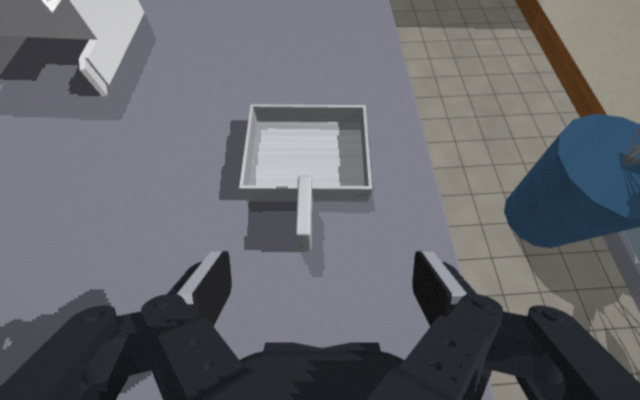

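>>> {"op": "carry_out", "data": {
  "linear": [
    [-5.5, -3.5, 8],
    [0, 0, 0],
    [0, 0, 0]
  ],
  "angular": [
    [0, 0, 0],
    [0, 0, 0],
    [0, 0, 0]
  ],
  "grip": [-1, -1, -1],
  "grip_force": 60
}}

```text
clock: 1.87
tool_pos: [403.9, -294.3, 125.6]
tool_rot: [0.934, -0.026, 0.357, 0.015]
contact_force: [0.4, 0.3, 0.9]
opening: 85.5
```

Run:
```python
from station import *
from h import *
s=state(); print(s['clock'],s['joints'].round(3),s['tool_pos'].round(1),np.abs(s['joint_velocities']).max())
tray=(553.8,-291.7,np.radians(-3.7))
a=np.radians(42); Rg=tool(tray[2],a); tab=fr(*tray,[[-87.5,0,30]])[0]
plan(tab+(19-60)*Rg[:,2],Rg,2)
i=camera_info("wrist"); im=capture("wrist")[:,:,::-1].copy()
def dr(pts,col):
    p=proj(pts,i)*2+.5
    for a,b in zip(p,np.roll(p,-1,0)): cv2.line(im,tuple(int(v*16) for v in a),tuple(int(v*16) for v in b),col,1,cv2.LINE_AA,4)
im=cv2.resize(im,None,fx=2,fy=2)
B=lambda x0,x1,y,z:np.array([[x0,y,z],[x1,y,z],[x1,-y,z],[x0,-y,z]])
for z in(0,28): dr(fr(*tray,B(-52.5,52.5,63.5,z)),(0,0,255))
dr(fr(*tray,B(-108,-52.5,6,52)),(0,255,0))
cv2.imwrite("pics/w2.png",im[100:600,300:1000])
```

```text
1.8667 [-1.205 -0.218  2.193  0.812  0.985  0.019] [ 403.9 -294.3  125.6] 0.025905828225359494
{"linear": [[-8.8, -6.4, 35.7], [-8.9, -6.3, 35.7]], "angular": [[0.13, 0.07, 0.27], [0.13, 0.07, 0.27]]}
```

View pics/w2.png

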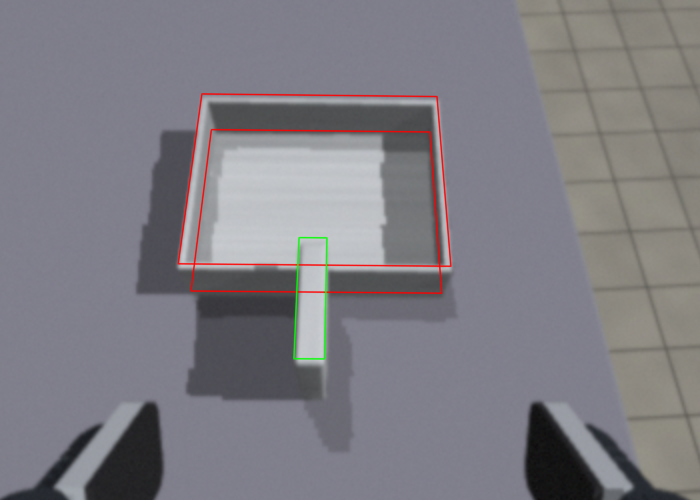

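>>> {"op": "carry_out", "data": {
  "linear": [
    [-8, -6, 20],
    [-8, -6, 20],
    [-2, -1, 30],
    [0, 0, 0],
    [0, 0, 0]
  ],
  "angular": [
    [0.1, 0.1, 0.3],
    [0.1, 0.1, 0.3],
    [0, 0, 0],
    [0, 0, 0],
    [0, 0, 0]
  ],
  "grip": [-1, -1, -1, -1, -1]
}}

```text
clock: 2.33
tool_pos: [438.3, -283.2, 60.4]
tool_rot: [0.933, -0.031, 0.358, 0.011]
contact_force: [-0.2, -1.1, -0.5]
opening: 85.4
```

Run:
```python
from station import *
from h import *
s=state(); print(s['clock'],s['joints'].round(3),s['tool_pos'].round(1),s['contact_force'])
tray=(553.8,-291.7,np.radians(-3.7))
a=np.radians(42); Rg=tool(tray[2],a); tab=fr(*tray,[[-87.5,0,30]])[0]
plan(tab+19*Rg[:,2],Rg,3)
```

```text
2.3333 [-1.102 -0.071  2.233  0.933  0.801 -0.081] [ 438.3 -283.2   60.4] [-0.18668284 -1.09359328 -0.46651096]
{"linear": [[0.2, 0.4, 20.2], [0.2, 0.4, 20.2], [0.2, 0.4, 20.2]], "angular": [[-0.03, -0.01, -0.04], [-0.03, -0.01, -0.04], [-0.03, -0.01, -0.04]]}
```

>>> {"op": "carry_out", "data": {
  "linear": [
    [0, 0, 20],
    [0, 1, 20],
    [0, 0, 20],
    [0, 0, 0],
    [0, 0, 0],
    [0, 0, 0],
    [0, 0, 0]
  ],
  "angular": [
    [0, 0, 0],
    [0, 0, 0],
    [0, 0, 0],
    [0, 0, 0],
    [0, 0, 0],
    [0, 0, 0],
    [0, 0, 0]
  ],
  "grip": [-1, -1, -0.5, 0, 0, 0, 0]
}}

```text
clock: 2.92
tool_pos: [477.7, -287.1, 17.5]
tool_rot: [0.933, -0.031, 0.359, 0.012]
contact_force: [0.0, -0.1, 0.8]
opening: 42.6
```

Run:
```python
from station import *
from h import *
s=state(); print(s['clock'],s['joints'].round(3),s['tool_pos'].round(1),s['contact_force'],s['opening'])
tray=(553.8,-291.7,np.radians(-3.7))
a=np.radians(42); Rg=tool(tray[2],a); tab=fr(*tray,[[-87.5,0,30]])[0]
plan(tab+19*Rg[:,2],Rg,1)
cv2.imwrite("pics/w3.png",capture("wrist")[:,:,::-1])
```

```text
2.9167 [-1.01   0.081  2.203  1.062  0.671 -0.177] [ 477.7 -287.1   17.5] [ 0.01966547 -0.06865577  0.84596504] 42.60980064878589
{"linear": [[-0.0, -0.3, 2.1]], "angular": [[0.09, -0.14, -0.1]]}
```

View pics/w3.png

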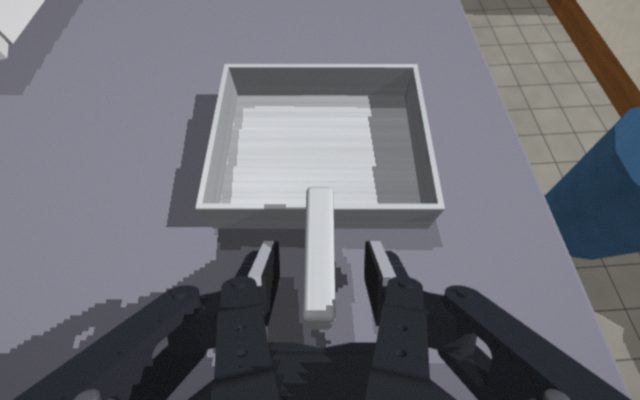

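The tab (around column 320, rows 190–325) sits centred between the pads (columns 270 and 370). I'm closing the gripper.

>>> {"op": "carry_out", "data": {
  "linear": [
    [0, 0, 1],
    [0, 0, 0],
    [0, 0, 0],
    [0, 0, 0],
    [0, 0, 0],
    [0, 0, 0],
    [0, 0, 0],
    [0, 0, 0]
  ],
  "angular": [
    [0, 0, 0],
    [0, 0, 0],
    [0, 0, 0],
    [0, 0, 0],
    [0, 0, 0],
    [0, 0, 0],
    [0, 0, 0],
    [0, 0, 0]
  ],
  "grip": [0.4, 0.6, 0.8, 1, 1, 1, 1, 1],
  "grip_force": 70
}}

```text
clock: 3.63
tool_pos: [478.6, -286.5, 15.7]
tool_rot: [0.933, -0.031, 0.359, 0.011]
contact_force: [-7.0, 1.4, 7.1]
opening: 10.9
```

Run:
```python
from station import *
from h import *
s=state(); print(s['clock'],s['tool_pos'].round(1),s['tool_rot'].round(4),s['contact_force'],s['opening'])
# tray pose relative to tool
Rc=R.from_quat(s['tool_rot']); x=Rc.as_matrix()[:,0]; print("yaw",np.degrees(np.arctan2(x[1],x[0])))
tray=(553.8,-291.7,np.radians(-3.7))
i=camera_info("wrist"); im=capture("wrist")[:,:,::-1].copy()
def dr(pts,col):
    p=proj(pts,i)
    for a,b in zip(p,np.roll(p,-1,0)): cv2.line(im,tuple(int(v*16) for v in a),tuple(int(v*16) for v in b),col,1,cv2.LINE_AA,4)
B=lambda x0,x1,y,z:np.array([[x0,y,z],[x1,y,z],[x1,-y,z],[x0,-y,z]])
for z in(0,28): dr(fr(*tray,B(-52.5,52.5,63.5,z)),(0,0,255))
cv2.imwrite("pics/w4.png",im)
```

```text
3.6333 [ 478.6 -286.5   15.7] [ 0.9328 -0.0313  0.359   0.0114] [-7.03113384  1.40360102  7.11474795] 10.927368174911454
yaw -3.8822248749682338
```

View pics/w4.png

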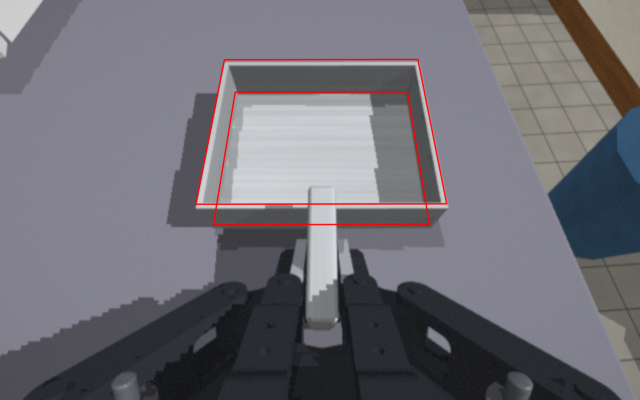

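Run:
```python
from station import *
from h import *
cad=(720.5,26.4,np.radians(-6.5))
s=state(); Rc=R.from_quat(s['tool_rot']).as_matrix(); print("lean",np.degrees(np.arccos(-Rc[2,2])))
Rg=tool(cad[2],np.radians(42.1))
p=fr(*cad,[[-200,0,17]])[0]; print(p); plan(p,Rg,16)
```

```text
lean 42.09666064546339
[521.78562886  49.04064275  17.        ]
{"linear": [[1.0, -21.1, 0.8], [1.0, -21.1, 0.8], [0.9, -21.1, 0.7], [0.9, -21.1, 0.7], [0.8, -21.1, 0.7], [0.8, -21.1, 0.6], [0.7, -21.1, 0.6], [0.7, -21.1, 0.5], [0.6, -21.1, 0.5], [0.6, -21.1, 0.4], [0.6, -21.1, 0.4], [0.5, -21.1, 0.4], [0.5, -21.1, 0.3], [0.4, -21.1, 0.3], [0.4, -21.1, 0.2], [0.3, -21.1, 0.2]], "angular": [[-0.12, 0.0, 0.12], [-0.12, 0.0, 0.12], [-0.12, 0.0, 0.12], [-0.12, 0.0, 0.12], [-0.12, 0.0, 0.12], [-0.12, 0.0, 0.12], [-0.12, 0.0, 0.12], [-0.12, 0.0, 0.12], [-0.12, 0.0, 0.12], [-0.12, 0.0, 0.12], [-0.12, 0.0, 0.12], [-0.12, 0.0, 0.12], [-0.12, 0.0, 0.12], [-0.12, 0.0, 0.12], [-0.12, 0.0, 0.12], [-0.12, 0.0, 0.12]]}
```

>>> {"op": "carry_out", "data": {
  "linear": [
    [1, -7, -0.5],
    [1, -14, 0.8],
    [1, -21, 0.7],
    [1, -21, 0.7],
    [0.9, -21, 0.7],
    [0.8, -21, 0.6],
    [0.7, -21, 0.6],
    [0.7, -14, 0.5]
  ],
  "angular": [
    [-0.12, 0, 0.12],
    [-0.12, 0, 0.12],
    [-0.12, 0, 0.12],
    [-0.12, 0, 0.12],
    [-0.12, 0, 0.12],
    [-0.12, 0, 0.12],
    [-0.12, 0, 0.12],
    [-0.12, 0, 0.12]
  ],
  "grip": [1, 1, 1, 1, 1, 1, 1, 1]
}}

```text
clock: 4.35
tool_pos: [496.9, -145.0, 16.7]
tool_rot: [0.933, -0.042, 0.358, 0.015]
contact_force: [0.1, 0.2, -2.4]
opening: 11.3
```

Run:
```python
from station import *
from h import *
cad=(720.5,26.4,np.radians(-6.5))
s=state(); Rc=R.from_quat(s['tool_rot']).as_matrix(); print("lean",np.degrees(np.arccos(-Rc[2,2])),s['tool_pos'],s['contact_force'],s['opening'])
Rg=tool(cad[2],np.radians(42.1))
p=fr(*cad,[[-200,0,17]])[0]; print(p); plan(p,Rg,8)
cv2.imwrite("pics/w5.png",capture("wrist")[:,:,::-1])
```

```text
lean 42.0318849088624 [ 496.85248998 -145.04506672   16.68834202] [ 0.05862438  0.23458677 -2.43611389] 11.336524362480732
[521.78562886  49.04064275  17.        ]
{"linear": [[0.7, -24.4, 0.6], [0.6, -24.4, 0.6], [0.6, -24.4, 0.5], [0.5, -24.4, 0.5], [0.5, -24.5, 0.4], [0.4, -24.5, 0.4], [0.4, -24.5, 0.3], [0.3, -24.5, 0.3]], "angular": [[-0.12, 0.01, 0.12], [-0.12, 0.01, 0.12], [-0.12, 0.01, 0.12], [-0.12, 0.01, 0.12], [-0.12, 0.01, 0.12], [-0.12, 0.01, 0.12], [-0.12, 0.01, 0.12], [-0.12, 0.01, 0.12]]}
```

View pics/w5.png

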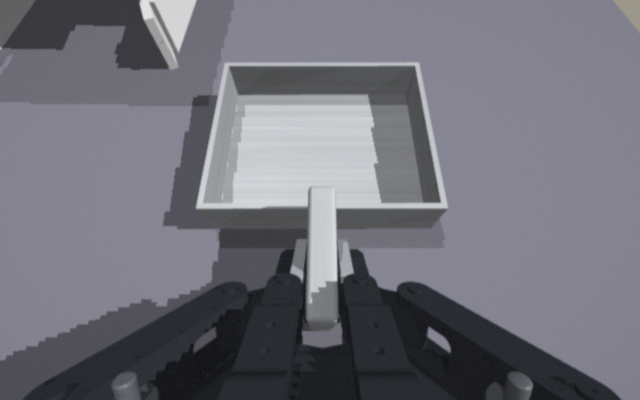

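The tray is held steady and level in the grip, at the same place in the picture as before. The right mouth flare shows at about (165,40). I'm carrying on sideways.

>>> {"op": "carry_out", "data": {
  "linear": [
    [0.7, -24, 0.6],
    [0.6, -24, 0.6],
    [0.6, -24, 0.5],
    [0.5, -24, 0.5],
    [0.5, -24, 0.4],
    [0.4, -24, 0.4],
    [0.4, -24, 0.3],
    [0.3, -14, 0.3]
  ],
  "angular": [
    [-0.12, 0, 0.12],
    [-0.12, 0, 0.12],
    [-0.12, 0, 0.12],
    [-0.12, 0, 0.12],
    [-0.12, 0, 0.12],
    [-0.12, 0, 0.12],
    [-0.12, 0, 0.12],
    [-0.12, 0, 0.12]
  ],
  "grip": [1, 1, 1, 1, 1, 1, 1, 1]
}}

```text
clock: 5.07
tool_pos: [514.1, 0.3, 19.2]
tool_rot: [0.935, -0.05, 0.352, 0.018]
contact_force: [-0.1, -0.1, -2.3]
opening: 11.4
```

Run:
```python
from station import *
from h import *
cad=(720.5,26.4,np.radians(-6.5))
s=state(); Rc=R.from_quat(s['tool_rot']).as_matrix(); print("lean",np.degrees(np.arccos(-Rc[2,2])),s['tool_pos'],s['contact_force'],s['opening'])
Rg=tool(cad[2],np.radians(42.1))
p=fr(*cad,[[-200,0,17]])[0]; print(p); plan(p,Rg,1)
cv2.imwrite("pics/w6.png",capture("wrist")[:,:,::-1])
im=capture("top")[:,:,::-1]; cv2.imwrite("pics/t6.png",cv2.resize(im[60:330,220:420],None,fx=2.2,fy=2.2))
```

```text
lean 41.256138530760644 [5.14058146e+02 3.23684502e-01 1.91563803e+01] [-0.12194145 -0.11172347 -2.3128792 ] 11.429462909492496
[521.78562886  49.04064275  17.        ]
{"linear": [[0.4, -49.3, 3.3]], "angular": [[-0.32, 0.84, 0.2]]}
```

View pics/w6.png

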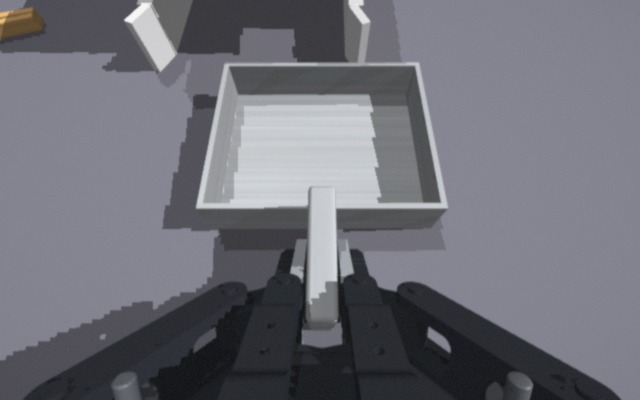

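View pics/t6.png

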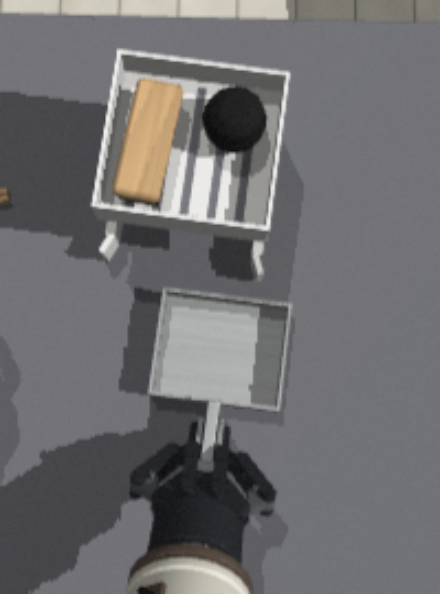

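>>> {"op": "carry_out", "data": {
  "linear": [
    [0.1, -17, 1],
    [0.1, -17, 1],
    [0.2, -15, 1],
    [0, 0, 0],
    [0, 0, 0],
    [0, 0, 0]
  ],
  "angular": [
    [-0.1, 0.3, 0.1],
    [-0.1, 0.3, 0.1],
    [-0.1, 0.2, 0],
    [0, 0, 0],
    [0, 0, 0],
    [0, 0, 0]
  ],
  "grip": [1, 1, 1, 1, 1, 1]
}}

```text
clock: 5.67
tool_pos: [517.8, 28.5, 21.1]
tool_rot: [0.935, -0.052, 0.351, 0.02]
contact_force: [0.1, 0.3, -2.4]
opening: 10.8
```

```bash
cat > chk.py <<'E'
import sys
from station import *
from h import *
cad=(720.5,26.4,np.radians(-6.5))
s=state(); Rc=R.from_quat(s['tool_rot']).as_matrix(); x=Rc[:,0]; y=-Rc[:,1]
print("t",s['clock'],"lean",np.degrees(np.arccos(-Rc[2,2])),"roll",np.degrees(y[2]),"yaw",np.degrees(np.arctan2(x[1],x[0])),"F",s['contact_force'],s['opening'],"j",s['joints'].round(2))
d=s['tool_pos']-[cad[0],cad[1],0]; c,sn=np.cos(cad[2]),np.sin(cad[2]); print("TCP in caddy",c*d[0]+sn*d[1],-sn*d[0]+c*d[1],d[2])
Rg=tool(cad[2],np.radians(42.1))
tx,ty,tz=map(float,sys.argv[1:4]); plan(fr(*cad,[[tx,ty,tz]])[0],Rg,int(sys.argv[4]))
tag=sys.argv[5]
cv2.imwrite(f"pics/w{tag}.png",capture("wrist")[:,:,::-1])
im=capture("top")[:,:,::-1]; cv2.imwrite(f"pics/t{tag}.png",cv2.resize(im[70:270,220:420],None,fx=3,fy=3,interpolation=cv2.INTER_CUBIC))
E
python3 chk.py -200 0 17 1 7
```

```text
t 5.6667 lean 41.18445481629604 roll -0.015883694973601124 yaw -6.342404844712278 F [ 0.05472826  0.3040343  -2.42361847] 10.771324489119115 j [-0.08 -0.08  2.34 -0.12  0.16  1.71]
TCP in caddy -201.62247676675426 -20.83613750047334 21.146155653294706
{"linear": [[-1.5, -20.8, 4.2]], "angular": [[-0.08, 0.92, 0.12]]}
```

View pics/w7.png

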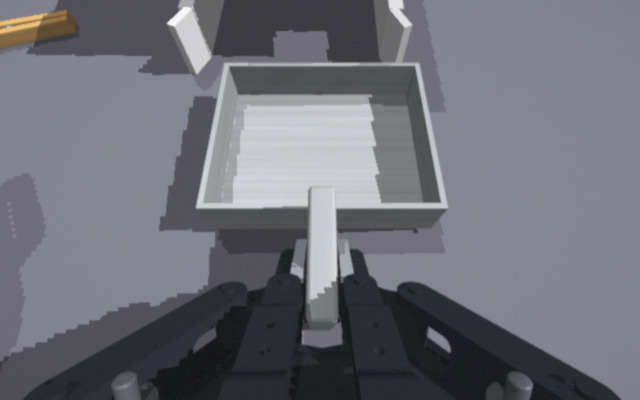

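View pics/t7.png

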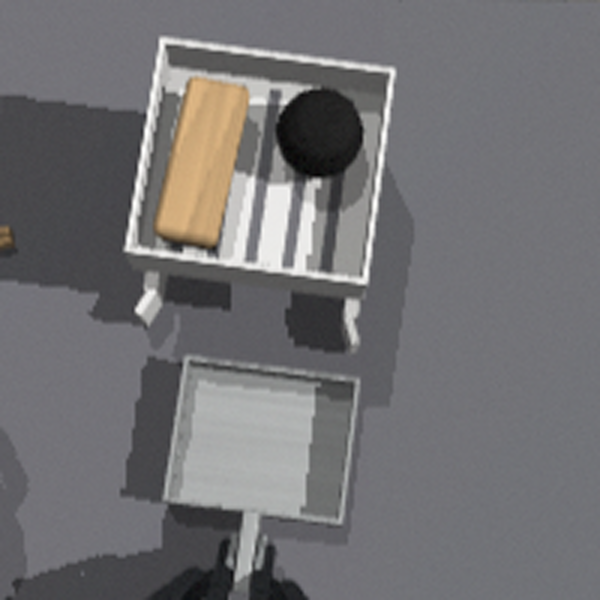

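The last move fell about 20 mm short because joint 5 is at its 0.16 limit. Moving forward flattens the forearm, so I'll do that before going further sideways.

>>> {"op": "carry_out", "data": {
  "linear": [
    [4.4, 0, 4],
    [4.4, 0, 4],
    [4.4, -2, 4],
    [0, 0, 0],
    [0, 0, 0]
  ],
  "angular": [
    [0, 0, 0],
    [0, 0, 0],
    [0, 0, 0],
    [0, 0, 0],
    [0, 0, 0]
  ],
  "grip": [1, 1, 1, 1, 1]
}}

```text
clock: 6.18
tool_pos: [536.4, 28.7, 21.6]
tool_rot: [0.935, -0.052, 0.351, 0.02]
contact_force: [-0.1, 0.0, -2.8]
opening: 11.3
```

```bash
python3 chk.py -184 0 18 3 8
```

```text
t 6.1833 lean 41.17018254888522 roll -0.0010498530961196312 yaw -6.409569818374946 F [-0.10156616  0.01007124 -2.84492277] 11.27618207555018 j [-0.08 -0.04  2.3  -0.15  0.16  1.75]
TCP in caddy -183.161582577308 -18.559054452772596 21.599365153174926
{"linear": [[-1.0, -6.2, 0.7], [-1.0, -6.2, 0.7], [-1.0, -6.2, 0.7]], "angular": [[-0.02, 0.31, 0.02], [-0.02, 0.31, 0.02], [-0.02, 0.31, 0.02]]}
```

```bash
cat > kin.py <<'E'
import numpy as np
from scipy.optimize import least_squares
from scipy.spatial.transform import Rotation as R
D=[([-1.25101,.15101,1.43802,0,1.5538,-.13397],(251.97,-516.58,230.67)),
([-1.205,-.218,2.193,.812,.985,.019],(403.9,-294.3,125.6)),
([-1.102,-0.071,2.233,0.933,0.801,-0.081],(438.3,-283.2,60.4)),
([-1.01,.081,2.203,1.062,.671,-.177],(477.7,-287.1,17.5))]
import os,json
if os.path.exists('extra.json'): D+= [(a,b) for a,b in json.load(open('extra.json'))]
Ry=lambda t:R.from_rotvec([0,t,0]).as_matrix(); Rz=lambda t:R.from_rotvec([0,0,t]).as_matrix(); Rx=lambda t:R.from_rotvec([t,0,0]).as_matrix()
def fk(q,p,s4=1):
    h,r0,a,e,b,d=p
    A=Rz(q[0]); pos=A@[r0,0,h]; B=A@Ry(q[1]); pos=pos+B@[0,0,a]
    C=B@Ry(q[2]-np.pi/2); pos=pos+C@[b,0,e]    # forearm along x of C
    E=C@Rx(s4*q[3])@Ry(q[4]); pos=pos+E@[d,0,0]
    M=E@Ry(np.pi/2)   # z tool = forward x
    return pos, M
def fit(s4):
    f=lambda p:np.concatenate([fk(q,p,s4)[0]-np.array(t) for q,t in D])
    return least_squares(f,[300,0,350,0,350,250])
if __name__=="__main__":
    from station import state
    s=state(); D.append((list(s['joints']),tuple(s['tool_pos'])))
    json.dump([(list(map(float,s['joints'])),list(map(float,s['tool_pos'])))],open('extra.json','w'))
    for s4 in(1,-1):
        r=fit(s4); print(s4,r.x.round(1),r.fun.round(1))
        if r.cost<100:
            for q,t in D: print(fk(q,r.x,s4)[1][:,2].round(3))
            print(R.from_quat(s['tool_rot']).as_matrix()[:,2])
E
python3 kin.py
```

```text
1 [ 326.   -76.5  505.6 -138.7  576.2  448.3] [-72.  -27.   -2.2  -1.9   2.6   6.2  -8.4   6.6   0.6 -13.    4.9  -1.8
  14.7 -81.2  -2.8]
-1 [-814.   451.1  313.3  329.1   47.  -419.9] [ -78.5   -7.2   13.1  -10.4  -23.2  -37.     7.7  -61.2   -2.9   14.2
  -67.4   10.2 -128.5  -69.7   16.6]
```

```bash
python3 - <<'E'
s=open('kin.py').read()
s=s.replace("h,r0,a,e,b,d=p","h,r0,a,e,b,d,l=p").replace("A@[r0,0,h]","A@[r0,l,h]").replace("[300,0,350,0,350,250]","[300,0,350,0,350,250,77]")
open('kin.py','w').write(s)
E
python3 kin.py
```

```text
1 [ 1.610e+02 -1.000e-01  4.778e+02 -7.100e+01  4.996e+02  3.226e+02
  7.680e+01] [ 0.  -0.   0.  -0.   0.1 -0.1 -0.1 -0.2  0.1  0.1  0.2 -0.   0.  -0.
 -0.   0.  -0.  -0. ]
[-0.     0.001 -1.   ]
[ 0.666 -0.048 -0.745]
[ 0.668 -0.042 -0.743]
[ 0.669 -0.045 -0.741]
[ 0.654 -0.073 -0.753]
[ 0.654 -0.073 -0.753]
[ 0.65404301 -0.07347795 -0.75288029]
-1 [-650.1  353.1  362.9  283.5  137.1 -250.1   97.1] [ 13.2  24.8   9.  -14.2 -29.1 -28.5   9.3 -66.5  -3.8  24.3 -74.3   4.2
 -69.2  27.3   9.5 -69.2  27.3   9.5]
```

```bash
cat > ik.py <<'E'
from kin import *
from h import fr,tool
P=fit(1).x
def ik(p,z,q0):
    f=lambda q:np.r_[(fk(np.r_[q,0],P)[0]-p)/100,(fk(np.r_[q,0],P)[1][:,2]-z)*3]
    r=least_squares(f,q0[:5]); return r.x,r.cost
if __name__=="__main__":
    cad=(720.5,26.4,np.radians(-6.5)); q0=[-.08,-.04,2.3,-.15,.16]
    for lean in (30,36,41,42,46,50):
        print(lean)
        z=tool(cad[2],np.radians(lean))[:,2]
        for X,Y in((-200,0),(-184,-18),(-184,0),(-150,0),(-100,0),(-50,0),(-22.7,0)):
            q,c=ik(fr(*cad,[[X,Y,17]])[0],z,[.1,.1,2.2,-.5,.3]); print(X,Y,q.round(2),round(c,6))
E
python3 ik.py
```

```text
30
-200 0 [-0.03 -0.02  2.2  -0.1   0.45] 0.0
-184 -18 [-0.08 -0.    2.18 -0.04  0.44] 0.0
-184 0 [-0.03  0.01  2.17 -0.1   0.45] 0.0
-150 0 [-0.04  0.08  2.09 -0.09  0.45] 0.0
-100 0 [-0.05  0.17  1.99 -0.08  0.46] 0.0
-50 0 [-0.05  0.26  1.87 -0.07  0.49] 0.0
-22.7 0 [-0.06  0.31  1.81 -0.06  0.5 ] 0.0
36
-200 0 [-0.02 -0.04  2.27 -0.19  0.3 ] 0.0
-184 -18 [-0.08 -0.02  2.25 -0.08  0.29] 0.0
-184 0 [-0.02 -0.01  2.24 -0.18  0.29] 0.0
-150 0 [-0.03  0.06  2.17 -0.17  0.29] 0.0
-100 0 [-0.04  0.15  2.06 -0.14  0.31] 0.0
-50 0 [-0.05  0.24  1.95 -0.12  0.33] 0.0
-22.7 0 [-0.05  0.29  1.89 -0.11  0.34] 0.0
41
-200 0 [-0.01 -0.05  2.33 -0.41  0.17] 0.0
-184 -18 [-0.07 -0.03  2.3  -0.18  0.15] 0.0
-184 0 [-0.02 -0.02  2.29 -0.4   0.16] 0.0
-150 0 [-0.03  0.05  2.22 -0.36  0.16] 0.0
-100 0 [-0.04  0.14  2.12 -0.3   0.17] 0.0
-50 0 [-0.05  0.23  2.01 -0.24  0.19] 0.0
-22.7 0 [-0.05  0.28  1.95 -0.21  0.21] 0.0
42
-200 0 [-0.01 -0.05  2.34 -0.51  0.14] 0.0
-184 -18 [-0.07 -0.03  2.32 -0.22  0.12] 0.0
-184 0 [-0.02 -0.02  2.3  -0.49  0.14] 0.0
-150 0 [-0.03  0.05  2.23 -0.45  0.14] 0.0
-100 0 [-0.04  0.14  2.13 -0.36  0.15] 0.0
-50 0 [-0.04  0.23  2.02 -0.28  0.17] 0.0
-22.7 0 [-0.05  0.28  1.96 -0.24  0.18] 0.0
46
-200 0 [-0.01 -0.04  2.38 -1.5   0.08] 0.0
-184 -18 [-0.07 -0.02  2.36 -1.5   0.03] 0.0
-184 0 [-0.01 -0.01  2.35 -1.52  0.07] 0.0
-150 0 [-0.02  0.06  2.28 -1.48  0.07] 0.0
-100 0 [-0.03  0.15  2.17 -1.24  0.06] 0.0
-50 0 [-0.04  0.23  2.06 -0.87  0.07] 0.0
-22.7 0 [-0.05  0.28  2.   -0.68  0.08] 0.0
50
-200 0 [ 0.   -0.02  2.42  0.63 -0.15] 0.0
-184 -18 [-0.07 -0.    2.4   0.28 -0.13] 0.0
-184 0 [-0.01  0.01  2.39  0.6  -0.15] 0.0
-150 0 [-0.02  0.07  2.32  0.56 -0.14] 0.0
-100 0 [-0.03  0.16  2.21  0.57 -0.12] 0.0
-50 0 [-0.04  0.24  2.1   0.64 -0.09] 0.0
-22.7 0 [-0.04  0.29  2.04  0.74 -0.08] 0.0
```

>>> {"op": "carry_out", "data": {
  "linear": [
    [-1.3, 0, 1.5],
    [-1.3, 0, 1.5],
    [-1, 0, 1],
    [0, 0, 0],
    [0, 0, 0]
  ],
  "angular": [
    [0, -0.5, 0],
    [0, -0.5, 0],
    [0, 0, 0],
    [0, 0, 0],
    [0, 0, 0]
  ],
  "grip": [1, 1, 1, 1, 1]
}}

```text
clock: 6.7
tool_pos: [536.5, 28.8, 16.9]
tool_rot: [0.937, -0.053, 0.344, 0.019]
contact_force: [2.1, -0.6, 1.4]
opening: 11.3
```

```bash
python3 chk.py -184 -18 16 3 9
```

```text
t 6.7 lean 40.26205476526216 roll 0.011789235262532657 yaw -6.42179743193898 F [ 2.06803024 -0.60971689  1.43829355] 11.256611390844055 j [-0.08 -0.03  2.3  -0.14  0.17  1.73]
TCP in caddy -183.07246483759153 -18.413546054585396 16.85341867350411
{"linear": [[-0.4, -0.1, 0.0], [-0.4, -0.1, 0.0], [-0.4, -0.1, 0.0]], "angular": [[-0.02, 0.61, 0.02], [-0.02, 0.61, 0.02], [-0.02, 0.61, 0.02]]}
```

View pics/w9.png

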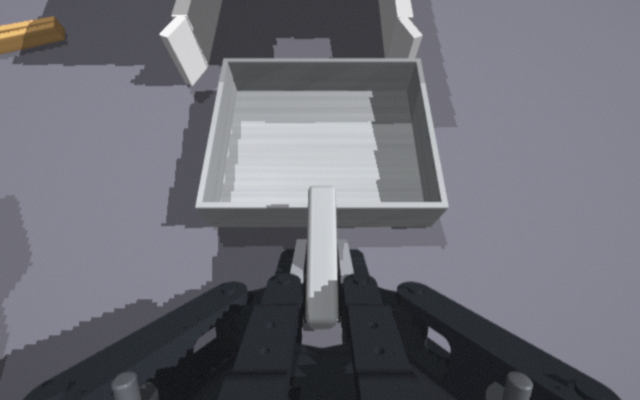

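>>> {"op": "carry_out", "data": {
  "linear": [
    [0, 0, 0],
    [0, 0, 0],
    [0, 0, 0],
    [0, 0, 0],
    [-2, 0, -1.5],
    [-3, 0, -2],
    [0, 0, 0],
    [0, 0, 0]
  ],
  "angular": [
    [0, 0, 0],
    [0, 0, 0],
    [0, 0, 0],
    [0, 0, 0],
    [0, -1.1, 0],
    [0, -1.1, 0],
    [0, 0, 0],
    [0, 0, 0]
  ],
  "grip": [0, 0, 0, 0, 0, 0, 0, 0]
}}

```text
clock: 7.47
tool_pos: [530.0, 29.5, 16.0]
tool_rot: [0.944, -0.053, 0.325, 0.018]
contact_force: [-0.5, -0.3, 0.1]
opening: 42.4
```

```bash
sed -i 's/np.radians(42.1)/np.radians(38)/' chk.py; python3 chk.py -189.7 -18.4 15.5 2 10
```

```text
t 7.4667 lean 38.024362834378046 roll 0.005673285986113206 yaw -6.4207120369394035 F [-0.54653024 -0.28402464  0.10148717] 42.43746131529045 j [-0.08 -0.04  2.28 -0.1   0.23  1.69]
TCP in caddy -189.59179734343468 -18.450827865820724 15.96732072791501
{"linear": [[-0.2, -0.0, 0.2], [-0.2, -0.0, 0.2]], "angular": [[-0.03, -0.01, 0.03], [-0.03, -0.01, 0.03]]}
```

View pics/w10.png

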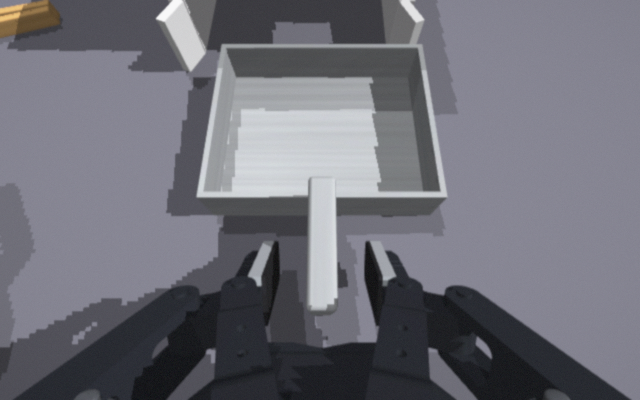

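The regrasp pose is right, with the tab centred between the pads and the joints well inside their ranges. I'm closing.

>>> {"op": "carry_out", "data": {
  "linear": [
    [0, 0, 0],
    [0, 0, 0],
    [0, 0, 0],
    [0, 0, 0],
    [0, 0, 0],
    [0, 0, 0],
    [0, 0, 0]
  ],
  "angular": [
    [0, 0, 0],
    [0, 0, 0],
    [0, 0, 0],
    [0, 0, 0],
    [0, 0, 0],
    [0, 0, 0],
    [0, 0, 0]
  ],
  "grip": [0.5, 0.8, 1, 1, 1, 1, 1]
}}

```text
clock: 8.15
tool_pos: [529.9, 29.6, 15.8]
tool_rot: [0.944, -0.053, 0.325, 0.018]
contact_force: [-0.1, 0.8, -0.0]
opening: 11.0
```

```bash
python3 chk.py -195 0 17.5 4 11
python3 - <<'E'
from h import *; from station import *
from scipy.optimize import least_squares
i=camera_info("wrist"); im=cv2.imread("pics/w11.png")
cv2.imwrite("pics/w11z.png",cv2.resize(im[0:230,150:490],None,fx=2.3,fy=2.3,interpolation=cv2.INTER_CUBIC))
E
```

```text
t 8.15 lean 37.98556874314922 roll 0.005284896464625451 yaw -6.416514158442544 F [-0.08172762  0.83541137 -0.00696573] 10.993197027619745 j [-0.08 -0.04  2.28 -0.1   0.23  1.69]
TCP in caddy -189.71080228235994 -18.43612132421565 15.836976160288216
{"linear": [[-0.8, -4.6, -1.1], [-0.8, -4.6, -1.1], [-0.8, -4.6, -1.1], [-0.8, -4.6, -1.1]], "angular": [[-0.01, 0.0, 0.02], [-0.01, 0.0, 0.02], [-0.01, 0.0, 0.02], [-0.01, 0.0, 0.02]]}
```

View pics/w11z.png

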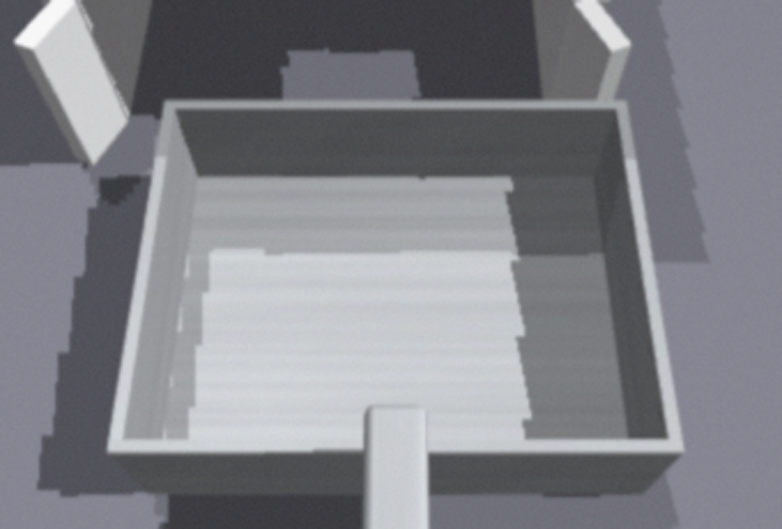

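>>> {"op": "carry_out", "data": {
  "linear": [
    [-0.8, -4.6, -1.1],
    [-0.8, -4.6, -1.1],
    [-0.8, -4.6, -1.1],
    [-0.8, -4.6, -1.1],
    [0, 0, 0],
    [0, 0, 0]
  ],
  "angular": [
    [0, 0, 0],
    [0, 0, 0],
    [0, 0, 0],
    [0, 0, 0.1],
    [0, 0, 0],
    [0, 0, 0]
  ],
  "grip": [1, 1, 1, 1, 1, 1]
}}

```text
clock: 8.75
tool_pos: [526.5, 48.6, 17.1]
tool_rot: [0.944, -0.053, 0.325, 0.018]
contact_force: [-0.8, 0.0, -1.9]
opening: 11.2
```

```bash
python3 chk.py -130 0 17 6 12
python3 - <<'E'
from h import *
im=cv2.imread("pics/w12.png")
cv2.imwrite("pics/w12z.png",cv2.resize(im[0:230,150:490],None,fx=2.3,fy=2.3,interpolation=cv2.INTER_CUBIC))
E
```

```text
t 8.75 lean 37.94551633010158 roll 0.05633130521433396 yaw -6.499731385214214 F [-0.77403635  0.00747693 -1.90937402] 11.158248477511298 j [-0.02 -0.04  2.28 -0.24  0.24  1.88]
TCP in caddy -195.25610964005625 0.07286382062552121 17.07029098836773
{"linear": [[8.6, 0.0, 6.7], [8.6, 0.0, 6.7], [8.6, 0.0, 6.7], [8.6, 0.0, 6.7], [8.6, 0.0, 6.7], [8.6, 0.0, 6.7]], "angular": [[-0.01, 0.01, 0.0], [-0.01, 0.01, 0.0], [-0.01, 0.01, 0.0], [-0.01, 0.01, 0.0], [-0.01, 0.01, 0.0], [-0.01, 0.01, 0.0]]}
```

View pics/w12z.png

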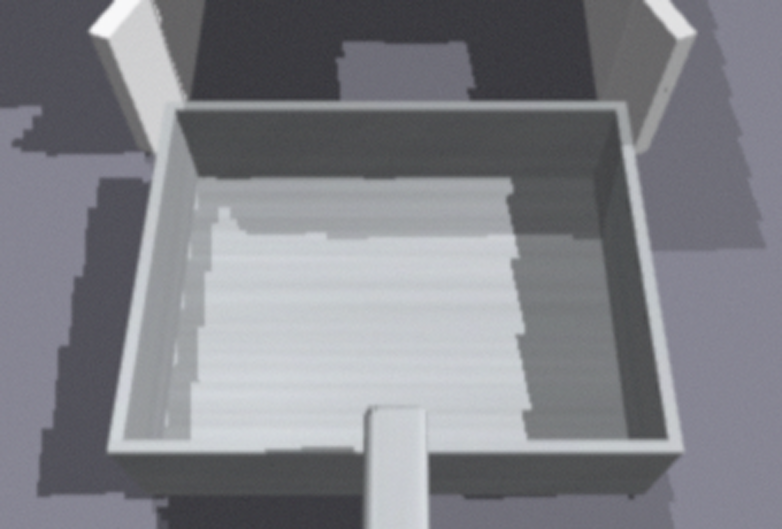

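View pics/t12.png

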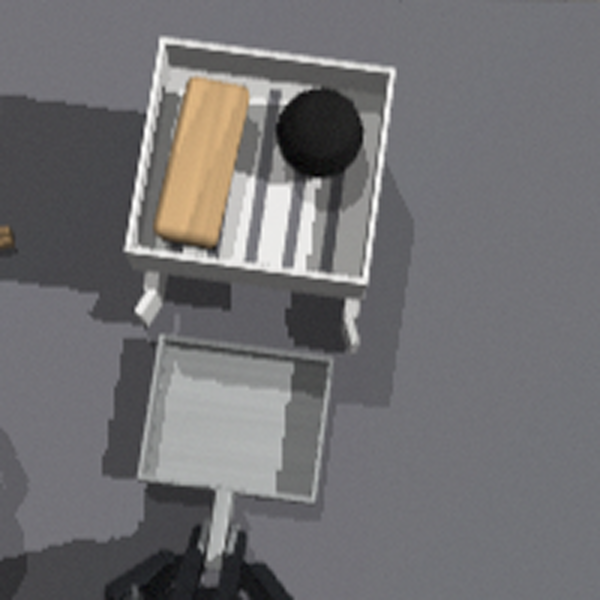

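>>> {"op": "carry_out", "data": {
  "linear": [
    [6, -1, 4.7],
    [8.6, 0, 6.7],
    [8.6, 0, 6.7],
    [8.6, 0, 6.7],
    [8.6, 0, 6.7],
    [8.6, 0, 6.7],
    [0, 0, 0]
  ],
  "angular": [
    [0, 0, 0],
    [0, 0, 0],
    [0, 0, 0],
    [0, 0, 0],
    [0, 0, 0],
    [0, 0, 0],
    [0, 0, 0]
  ],
  "grip": [1, 1, 1, 1, 1, 1, 1]
}}

```text
clock: 9.43
tool_pos: [590.9, 42.0, 17.7]
tool_rot: [0.944, -0.054, 0.325, 0.018]
contact_force: [1.0, 0.4, -2.9]
opening: 11.2
```

```bash
python3 chk.py -50 1 17 8 13
```

```text
t 9.4333 lean 38.04321778644715 roll 0.07628100668785426 yaw -6.572259769516219 F [ 1.04924379  0.42339327 -2.92507658] 11.24873984994825 j [-0.03  0.09  2.15 -0.2   0.25  1.83]
TCP in caddy -130.49916165786468 0.8249950724023645 17.71405539094618
{"linear": [[7.9, -0.0, 6.3], [7.9, -0.0, 6.3], [7.9, -0.0, 6.3], [7.9, -0.0, 6.3], [7.9, -0.0, 6.3], [7.9, -0.0, 6.3], [7.9, -0.0, 6.3], [7.9, -0.0, 6.3]], "angular": [[-0.01, -0.01, -0.01], [-0.01, -0.01, -0.01], [-0.01, -0.01, -0.01], [-0.01, -0.01, -0.01], [-0.01, -0.01, -0.01], [-0.01, -0.01, -0.01], [-0.01, -0.01, -0.01], [-0.01, -0.01, -0.01]]}
```

View pics/w13.png

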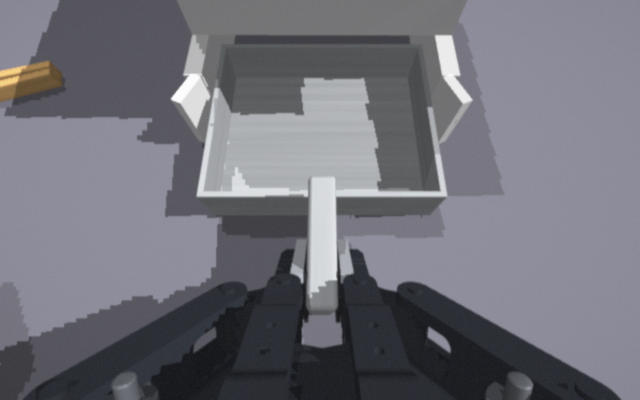

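The tray is between the side walls and centred, with the walls at columns 187 and 457 and the tray at 204–445. I'm continuing in.

>>> {"op": "carry_out", "data": {
  "linear": [
    [7.9, 0, 6.3],
    [7.9, 0, 6.3],
    [7.9, 0, 6.3],
    [7.9, 0, 6.3],
    [7.9, 0, 6.3],
    [7.9, 0, 6.3],
    [7.9, 0, 6.3],
    [0, 0, 0]
  ],
  "angular": [
    [0, 0, 0],
    [0, 0, 0],
    [0, 0, 0],
    [0, 0, 0],
    [0, 0, 0],
    [0, 0, 0],
    [0, 0, 0],
    [0, 0, 0]
  ],
  "grip": [1, 1, 1, 1, 1, 1, 1, 1]
}}

```text
clock: 10.2
tool_pos: [660.9, 34.0, 17.0]
tool_rot: [0.944, -0.054, 0.325, 0.018]
contact_force: [0.2, 0.0, -2.6]
opening: 11.1
```

```bash
python3 chk.py -32 1 16.5 4 14
python3 - <<'E'
from h import *
from station import *
cv2.imwrite("pics/s14.png",cv2.resize(capture("scene")[100:300,230:480,::-1],None,fx=3,fy=3))
E
```

```text
t 10.2 lean 38.04338708485924 roll 0.07182766079814107 yaw -6.562446813816963 F [ 0.2305531   0.03004649 -2.64505992] 11.116644284682396 j [-0.04  0.22  2.   -0.16  0.27  1.78]
TCP in caddy -60.09365505044365 0.8455632302397751 16.981317369734093
{"linear": [[5.5, -0.0, 4.4], [5.5, -0.0, 4.4], [5.5, -0.0, 4.4], [5.5, -0.0, 4.4]], "angular": [[-0.01, -0.01, -0.01], [-0.01, -0.01, -0.01], [-0.01, -0.01, -0.01], [-0.01, -0.01, -0.01]]}
```

View pics/w14.png

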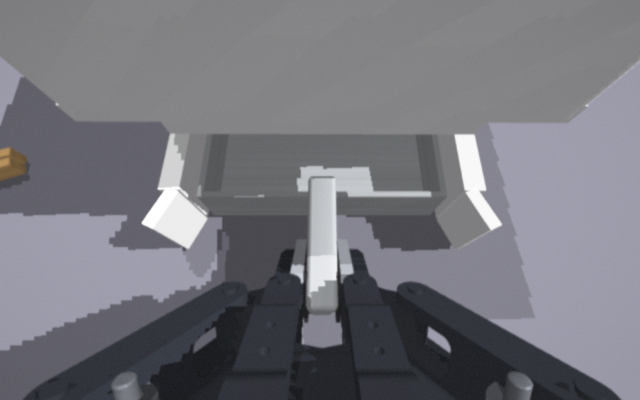

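View pics/s14.png

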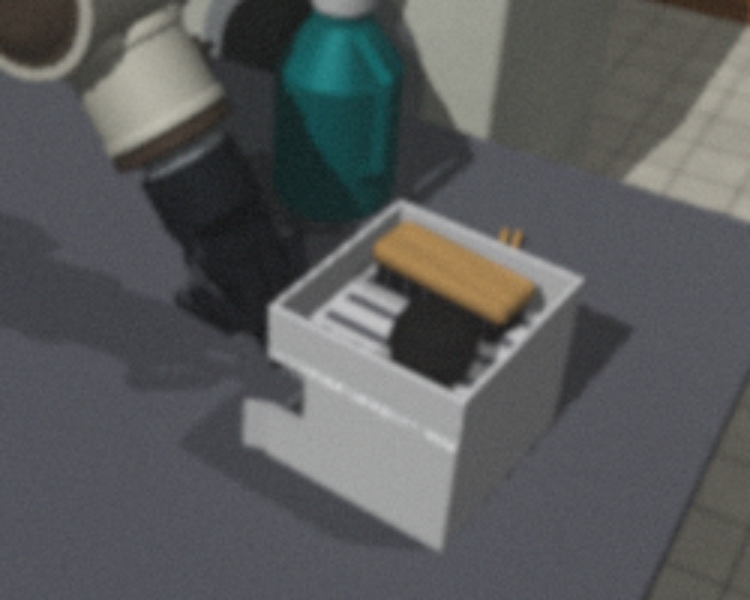

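>>> {"op": "carry_out", "data": {
  "linear": [
    [5, 0, 4.2],
    [5, 0, 4.2],
    [5, 0, 4.2],
    [2.2, 0, 2],
    [0, 0, 0]
  ],
  "angular": [
    [0, 0, 0],
    [0, 0, 0],
    [0, 0, 0],
    [0, 0, 0],
    [0, 0, 0]
  ],
  "grip": [1, 1, 1, 1, 1]
}}

```text
clock: 10.77
tool_pos: [682.2, 31.7, 15.9]
tool_rot: [0.944, -0.054, 0.325, 0.018]
contact_force: [0.6, -0.4, -1.5]
opening: 11.3
```

>>> {"op": "carry_out", "data": {
  "linear": [
    [1.5, 0, 1.3],
    [1.5, 0, 1.3],
    [0, 0, 0]
  ],
  "angular": [
    [0, 0, 0],
    [0, 0, 0],
    [0, 0, 0]
  ],
  "grip": [1, 1, 1]
}}

```text
clock: 11.02
tool_pos: [685.6, 31.3, 15.8]
tool_rot: [0.944, -0.054, 0.325, 0.018]
contact_force: [1.7, -0.1, 0.0]
opening: 11.3
```

```bash
python3 chk.py -29.3 1 16 2 15
```

```text
t 11.0167 lean 38.01999569330112 roll 0.06829302648726547 yaw -6.545804311394609 F [ 1.70461495 -0.11700074  0.0089063 ] 11.314983556940412 j [-0.05  0.26  1.94 -0.14  0.28  1.76]
TCP in caddy -35.21921357662914 0.9585593678788222 15.842259890869181
{"linear": [[2.4, -0.0, 1.8], [2.4, -0.0, 1.8]], "angular": [[-0.03, -0.01, -0.02], [-0.03, -0.01, -0.02]]}
```

View pics/w15.png

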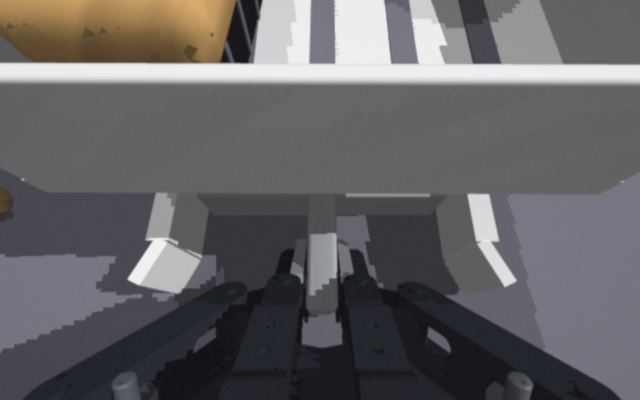

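About 6 mm remains, so I'll push in small steps until the force shows the stop.

>>> {"op": "carry_out", "data": {
  "linear": [
    [1.6, 0, 1.2],
    [1.6, 0, 1.2],
    [0, 0, 0]
  ],
  "angular": [
    [0, 0, 0],
    [0, 0, 0],
    [0, 0, 0]
  ],
  "grip": [1, 1, 1]
}}

```text
clock: 11.37
tool_pos: [689.6, 30.9, 15.9]
tool_rot: [0.944, -0.054, 0.325, 0.018]
contact_force: [2.2, 1.0, 1.0]
opening: 11.3
```

>>> {"op": "carry_out", "data": {
  "linear": [
    [0.8, 0, 0.6],
    [0.8, 0, 0.6],
    [0, 0, 0]
  ],
  "angular": [
    [0, 0, 0],
    [0, 0, 0],
    [0, 0, 0]
  ],
  "grip": [1, 1, 1]
}}

```text
clock: 11.62
tool_pos: [690.3, 30.8, 15.6]
tool_rot: [0.944, -0.054, 0.324, 0.018]
contact_force: [-23.7, 1.5, 16.8]
opening: 11.4
```

```bash
python3 chk.py -29.3 1 16 2 16
python3 - <<'E'
from h import *
from station import *
cv2.imwrite("pics/s16.png",cv2.resize(capture("scene")[130:290,260:440,::-1],None,fx=3.6,fy=3.6))
E
```

```text
t 11.6167 lean 37.90424480260747 roll 0.05612335469780975 yaw -6.534399801890038 F [-23.68313104   1.45395091  16.77456898] 11.363771723108725 j [-0.05  0.27  1.93 -0.14  0.28  1.76]
TCP in caddy -30.4763033454818 1.0048820501155356 15.592473961620065
{"linear": [[0.6, 0.0, 0.2], [0.6, 0.0, 0.2]], "angular": [[-0.02, 0.05, -0.01], [-0.02, 0.05, -0.01]]}
```

View pics/w16.png

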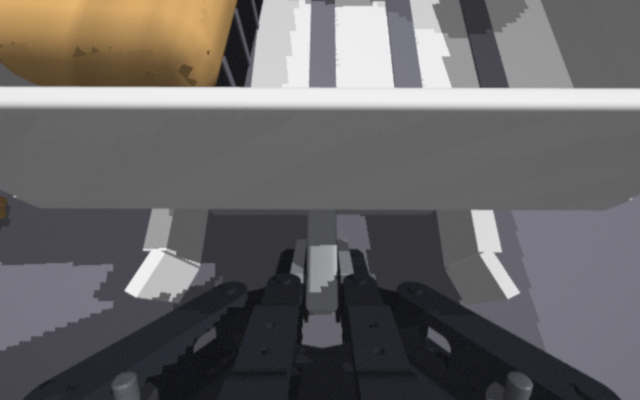

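View pics/t16.png

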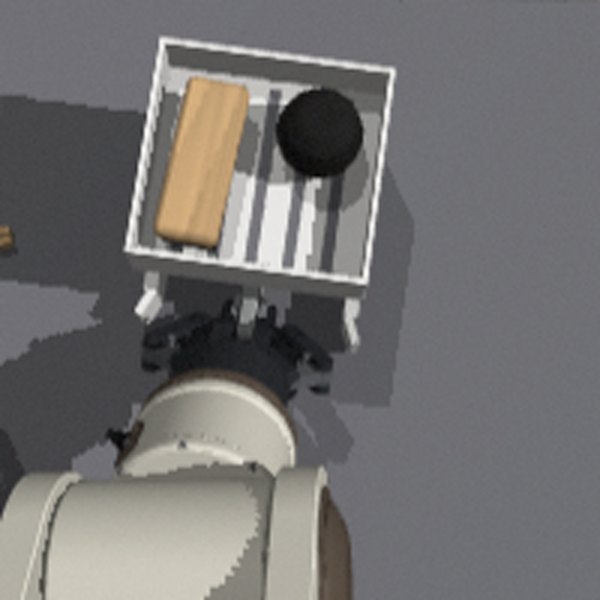

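View pics/s16.png

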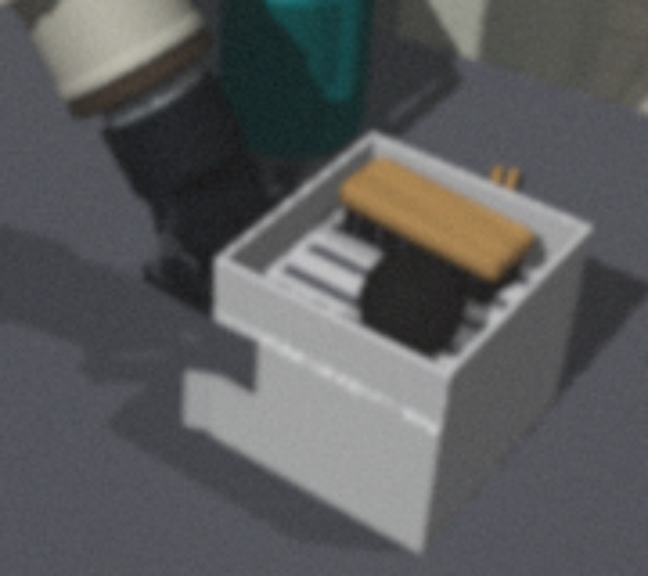

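The force jumped to 24 N at the expected stop depth: the tool stood at caddy x = -30.5 mm, against -29.3 predicted. The top view shows a gap between the gripper body and the basin. I'm easing off and opening.

>>> {"op": "carry_out", "data": {
  "linear": [
    [-0.3, 0, -0.6],
    [0, 0, 0],
    [0, 0, 0],
    [0, 0, 0],
    [0, 0, 0],
    [0, 0, 0]
  ],
  "angular": [
    [0, 0, 0],
    [0, 0, 0],
    [0, 0, 0],
    [0, 0, 0],
    [0, 0, 0],
    [0, 0, 0]
  ],
  "grip": [0.6, 0.3, 0.1, 0, 0, 0]
}}

```text
clock: 12.27
tool_pos: [690.6, 30.8, 15.8]
tool_rot: [0.944, -0.054, 0.325, 0.018]
contact_force: [-0.5, 0.8, -0.1]
opening: 43.0
```

```bash
python3 chk.py -29.3 1 16 2 17
```

```text
t 12.2667 lean 37.97612131000715 roll 0.06599655163861134 yaw -6.545114910258045 F [-0.48156296  0.76373106 -0.13620613] 43.04749378774121 j [-0.05  0.27  1.93 -0.14  0.28  1.76]
TCP in caddy -30.208522423964766 0.950388340688888 15.843608312634393
{"linear": [[0.4, -0.0, 0.2], [0.4, -0.0, 0.2]], "angular": [[-0.03, 0.01, -0.02], [-0.03, 0.01, -0.02]]}
```

View pics/w17.png

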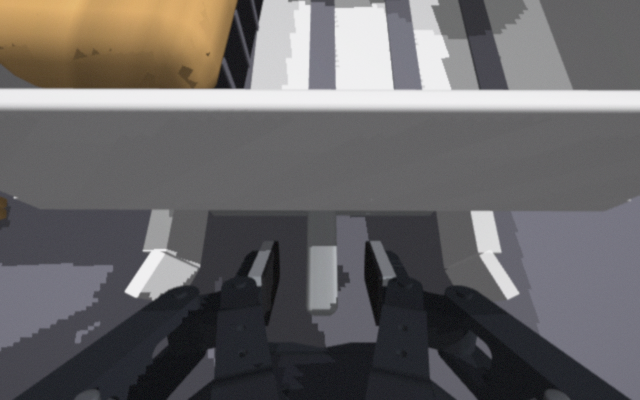

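The gripper is open and the tab is free of both pads. I'll retract along the tool axis.

>>> {"op": "carry_out", "data": {
  "linear": [
    [-3, 0, -8],
    [-3, 0, -12],
    [0, 0, -15],
    [0, 0, -20],
    [0, 0, -20],
    [0, 0, -20],
    [0, 0, -20],
    [0, 0, 0]
  ],
  "angular": [
    [0, 0, 0],
    [0, 0, 0],
    [0, 0, 0],
    [0, 0, 0],
    [0, 0, 0],
    [0, 0, 0],
    [0, 0, 0],
    [0, 0, 0]
  ],
  "grip": [0, 0, 0, 0, 0, 0, 0, 0]
}}

```text
clock: 13.03
tool_pos: [614.8, 39.6, 106.4]
tool_rot: [0.943, -0.054, 0.327, 0.018]
contact_force: [0.3, 0.1, 1.8]
opening: 42.7
```

```bash
python3 chk.py -29.3 1 16 2 18
python3 - <<'E'
from h import *; from station import *
i=camera_info("wrist"); s=2; im=cv2.resize(cv2.imread("pics/w18.png"),None,fx=s,fy=s,interpolation=cv2.INTER_CUBIC)
cad=(720.5,26.4,np.radians(-6.5))
def dr(pts,col):
    p=proj(fr(*cad,pts),i)*s+.5
    for a,b in zip(p,np.roll(p,-1,0)): cv2.line(im,tuple(int(v*16) for v in a),tuple(int(v*16) for v in b),col,1,cv2.LINE_AA,4)
dr(np.array([[-55.5,6,52],[0,6,52],[0,-6,52],[-55.5,-6,52]]),(0,255,0))
dr(np.array([[-55.5,6,4],[-55.5,6,52],[-55.5,-6,52],[-55.5,-6,4]]),(0,255,0))
dr(np.array([[0,63.5,0],[0,63.5,28],[0,-63.5,28],[0,-63.5,0]]),(0,0,255))
cv2.imwrite("pics/w18o.png",im[100:700,250:1030])
E
```

```text
t 13.0333 lean 38.207643930696904 roll 0.08762650821420803 yaw -6.537641520261066 F [0.34825174 0.09907041 1.76017092] 42.68111009274156 j [-0.04 -0.01  2.03 -0.1   0.46  1.72]
TCP in caddy -106.53625828442891 1.1398427154989044 106.39117677160401
{"linear": [[2.4, 0.2, 59.4], [2.5, 0.1, 59.4]], "angular": [[-0.04, -0.1, -0.01], [-0.04, -0.1, -0.01]]}
```

View pics/w18o.png

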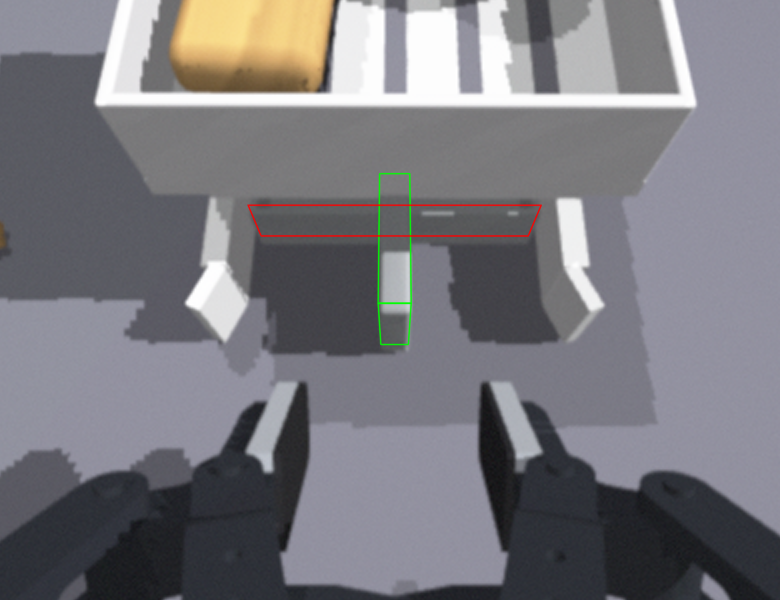

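View pics/t18.png

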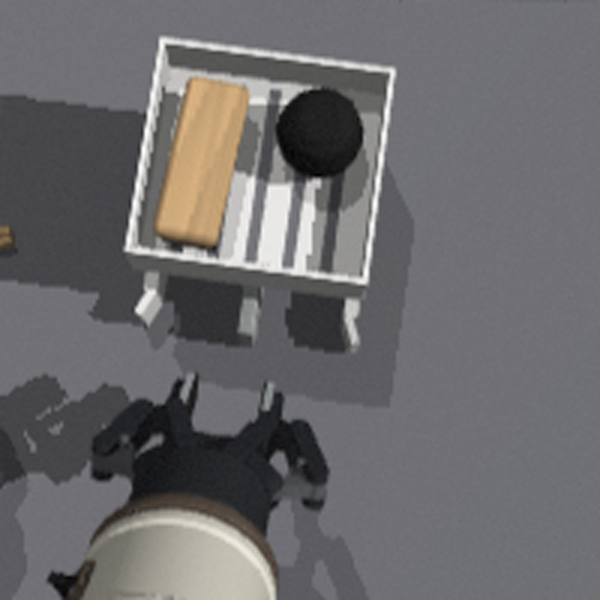

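Row offsets in the overlay suggest the tab is 2–3 mm short of home. That is within calibration, and the tolerance is 6 mm. There is plenty of time, so I'll confirm by nudging the tab end gently with closed fingers.

Run:
```python
from h import *; from station import *
cad=(720.5,26.4,np.radians(-6.5)); Rg=tool(cad[2],np.radians(38))
c=plan(fr(*cad,[[-85,1,21]])[0],Rg,6); plan(fr(*cad,[[-72,1,21]])[0],Rg,1,c)
```

```text
{"linear": [[-5.8, 0.0, 13.0], [-5.8, 0.0, 13.0], [-5.8, 0.0, 13.0], [-5.8, 0.0, 13.0], [-5.8, -0.0, 13.0], [-5.8, -0.0, 13.0]], "angular": [[-0.01, -0.01, -0.01], [-0.01, -0.01, -0.01], [-0.01, -0.01, -0.01], [-0.01, -0.01, -0.01], [-0.01, -0.01, -0.01], [-0.01, -0.01, -0.01]]}
{"linear": [[10.2, -0.0, 8.0]], "angular": [[0.0, 0.0, 0.0]]}
```

>>> {"op": "carry_out", "data": {
  "linear": [
    [0, 0, 0],
    [0, 0, 0],
    [-5.8, 0, 13],
    [-5.8, 0, 13],
    [-5.8, 0, 13],
    [-5.8, 0, 13],
    [-5.8, 0, 13],
    [-5.8, 0, 13]
  ],
  "angular": [
    [0, 0, 0],
    [0, 0, 0],
    [0, 0, 0],
    [0, 0, 0],
    [0, 0, 0],
    [0, 0, 0],
    [0, 0, 0],
    [0, 0, 0]
  ],
  "grip": [1, 1, 1, 1, 1, 1, 1, 1]
}}

```text
clock: 13.8
tool_pos: [636.0, 36.9, 18.2]
tool_rot: [0.944, -0.054, 0.324, 0.018]
contact_force: [-0.4, 0.1, 0.0]
opening: 0.1
```

>>> {"op": "carry_out", "data": {
  "linear": [
    [0, 0, 0],
    [5, 0, 4],
    [5, 0, 4],
    [0, 0, 0]
  ],
  "angular": [
    [0, 0, 0],
    [0, 0, 0],
    [0, 0, 0],
    [0, 0, 0]
  ],
  "grip": [1, 1, 1, 1]
}}

```text
clock: 14.13
tool_pos: [650.5, 35.3, 21.1]
tool_rot: [0.944, -0.054, 0.326, 0.018]
contact_force: [0.1, 0.6, 0.1]
opening: 0.2
```

```bash
python3 chk.py -66 1 21 2 19
```

```text
t 14.1333 lean 38.100460309922966 roll 0.07816175442840446 yaw -6.559722570271793 F [0.14654424 0.5986749  0.14498629] 0.22107337678966305 j [-0.04  0.19  2.02 -0.16  0.27  1.78]
TCP in caddy -70.57998818519206 0.9557844776764739 21.123089459284095
{"linear": [[1.8, -0.0, 1.5], [1.8, -0.0, 1.5]], "angular": [[-0.03, -0.05, -0.02], [-0.03, -0.05, -0.02]]}
```

View pics/w19.png

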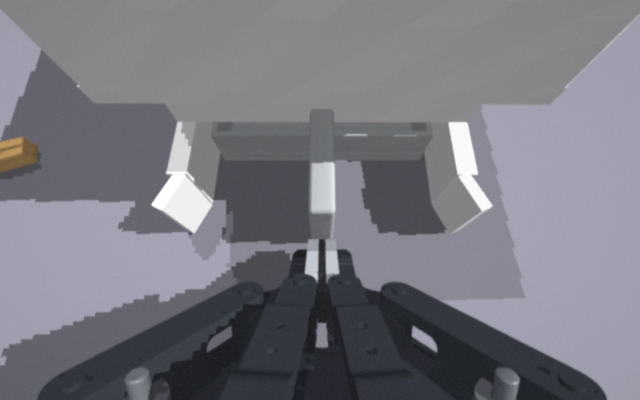

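>>> {"op": "carry_out", "data": {
  "linear": [
    [1.2, 0, 0.9],
    [1.2, 0, 0.9],
    [0, 0, 0]
  ],
  "angular": [
    [0, 0, 0],
    [0, 0, 0],
    [0, 0, 0]
  ],
  "grip": [1, 1, 1]
}}

```text
clock: 14.48
tool_pos: [652.0, 35.2, 20.3]
tool_rot: [0.944, -0.054, 0.325, 0.018]
contact_force: [0.4, 0.1, 0.2]
opening: -0.4
```

>>> {"op": "carry_out", "data": {
  "linear": [
    [0.8, 0, 0.6],
    [0.8, 0, 0.6],
    [0, 0, 0]
  ],
  "angular": [
    [0, 0, 0],
    [0, 0, 0],
    [0, 0, 0]
  ],
  "grip": [1, 1, 1]
}}

```text
clock: 14.73
tool_pos: [653.8, 34.9, 20.0]
tool_rot: [0.944, -0.054, 0.325, 0.018]
contact_force: [-0.2, 1.0, 0.4]
opening: -0.0
```

>>> {"op": "carry_out", "data": {
  "linear": [
    [0.8, 0, 0.6],
    [0.8, 0, 0.6],
    [0, 0, 0]
  ],
  "angular": [
    [0, 0, 0],
    [0, 0, 0],
    [0, 0, 0]
  ],
  "grip": [1, 1, 1]
}}

```text
clock: 14.98
tool_pos: [655.8, 34.7, 20.0]
tool_rot: [0.944, -0.054, 0.325, 0.018]
contact_force: [-0.4, 0.3, -0.2]
opening: 0.2
```

>>> {"op": "carry_out", "data": {
  "linear": [
    [0.8, 0, 0.6],
    [0, 0, 0]
  ],
  "angular": [
    [0, 0, 0],
    [0, 0, 0]
  ],
  "grip": [1, 1]
}}

```text
clock: 15.15
tool_pos: [656.2, 34.7, 19.6]
tool_rot: [0.944, -0.054, 0.324, 0.018]
contact_force: [-6.2, 0.6, 3.6]
opening: 0.3
```

>>> {"op": "carry_out", "data": {
  "linear": [
    [0.8, 0, 0.6],
    [0, 0, 0]
  ],
  "angular": [
    [0, 0, 0],
    [0, 0, 0]
  ],
  "grip": [1, 1]
}}

```text
clock: 15.32
tool_pos: [656.5, 34.8, 19.2]
tool_rot: [0.944, -0.054, 0.324, 0.018]
contact_force: [-17.8, 2.4, 9.2]
opening: 0.1
```

The force rose from 6 to 18 N over 0.3 mm, so the tray is against its stop. The contact geometry puts the tab end at x ≈ -56 mm, against -55.5 when home. I'm backing away.

>>> {"op": "carry_out", "data": {
  "linear": [
    [-5, 0, -4],
    [-12, 0, -9],
    [-10, 0, -15],
    [0, 0, -25],
    [0, 0, -25],
    [0, 0, -20],
    [0, 0, 0],
    [0, 0, 0]
  ],
  "angular": [
    [0, 0, 0],
    [0, 0, 0],
    [0, 0, 0],
    [0, 0, 0],
    [0, 0, 0],
    [0, 0, 0],
    [0, 0, 0],
    [0, 0, 0]
  ],
  "grip": [1, 1, 1, 1, 1, 1, 1, 1]
}}

```text
clock: 15.98
tool_pos: [576.9, 43.7, 81.9]
tool_rot: [0.944, -0.054, 0.326, 0.018]
contact_force: [0.6, 0.6, -0.4]
opening: -0.3
```

```bash
python3 chk.py -66 1 21 2 20
python3 - <<'E'
from h import *; from station import *
a=cv2.imread("pics/top0.png"); b=capture("top")[:,:,::-1]; cv2.imwrite("pics/top20.png",b)
for l in("jug","clothespin","brush","ball"):
    for q in trace(l,"top")[:1]: print(l,q['conf'],q['uv'])
E
```

```text
t 15.9833 lean 38.13073525171851 roll 0.0794895498861523 yaw -6.546762699845157 F [ 0.62869641  0.6365845  -0.44593054] -0.33575231634020286 j [-0.03 -0.06  2.13 -0.13  0.41  1.76]
TCP in caddy -144.65443051487867 0.9754997839165114 81.8650177256248
{"linear": [[12.1, 0.0, 48.2], [12.2, 0.0, 48.2]], "angular": [[-0.04, -0.07, -0.02], [-0.04, -0.07, -0.02]]}
jug 0.73 [307.1, 135.6]
brush 0.72 [288.2, 124.9]
ball 0.57 [325.1, 113.8]
```

View pics/w20.png

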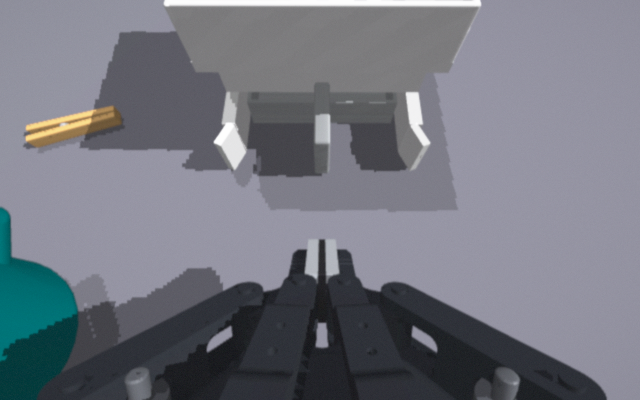

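View pics/top20.png

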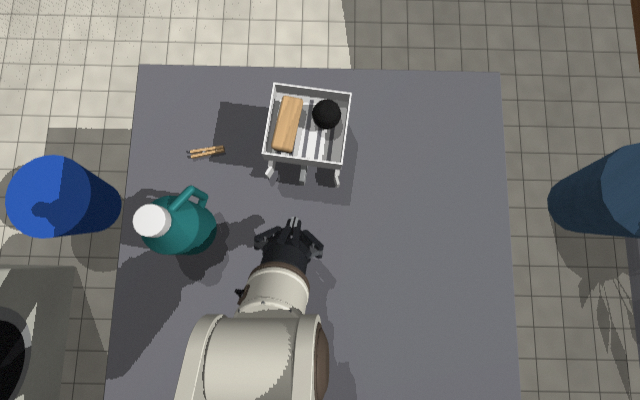

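The tray is home with its tab (around column 320, rows 85–170 in the wrist view) centred and straight in the bay. In the top view the jug, clothespin, brush and ball are where they started. The network's "jug" hit at (307,136) is really the caddy, but the jug itself still shows at about (178,222). Handing in.

```bash
python3 -c "
from station import *
print(close_job())"
```

```text
the job is handed in; nothing more can be done
None
```

The tray is in the bay, plain end first and against its stop, with the finger tab sticking out at the front. I let go of it and handed the job in at about 16 s of the 61 s allowed.

**What I did:** I pinched the tab with the tool leaning back 42° and carried the tray across to the caddy. Joint 5 reached its lower limit there, so I set the tray down, regrasped it at 38°, and slid it in until the force jumped to 24 N. After opening and backing off, I nudged the tab end with closed fingers.

**Last checks:**
- **Stop:** in the nudge, the force rose from 6 to 18 N over about 0.3 mm. That put the tab end at x ≈ -56 mm in the caddy frame, against -55.5 mm when fully home.
- **Position:** the wrist view shows the tray centred and straight in the bay.
- **Other things:** the jug, brush, ball and clothespin look unmoved in the top view. At the end the gripper was clear of everything, with about 0 N on the tool.

**What disagreed:**
- **Depth:** a wrist-camera overlay taken before the nudge read the tray as 2–3 mm short of home. The force checks say it is home, and the tolerance is 6 mm.
- **Jug and clothespin:** in the last top picture the network mistook the caddy for the jug and did not find the clothespin. I judged both by eye.

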